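# Change the drilling template on the sloped stand

## Robot

A 6-joint arm with a two-finger parallel gripper is mounted at the origin on a cart in front of the work surface, level with it; the furniture and walls round the work are solid. World frame = base frame: x ahead of the robot, y to its left, z up, the work surface at z = 0. Lengths are in m, angles in rad, forces in N, time in s.
With the tool pointing down it reaches from about 0.4 to 0.825 m from the base axis. Payload 7 kg.
Tool frame: the origin (TCP) lies midway between the tips of the shut fingers; the grasp point (between the pads) lies 19 mm behind it; z points along the fingers, y is the direction in which the jaws open and shut (so a half turn about z gives the same grasp; the last joint's range is limited). The gripper opens to 88 mm and grips with 3 to 60 N. Pads are 19 mm wide; open, the fingers measure 130 mm over their backs; the gripper's body (78 mm by 193 mm) begins 47 mm behind the grasp point.
Start: joints at [1.605, 0.359, 0.012, 0, -1.224, -0.288], TCP at [0.169, 0.653, 0.193] pointing down, gripper open.
Joint ranges: [-3.07, 3.07], [-1.43, 2.12], [-1.02, 1.25], [-3.03, 1.67], [-3.05, -0], [-3.03, 3.03]. Speed limits (rad/s): [2.39, 2.39, 3.01, 3.14, 3.14, 3.14].

## Interface

Orientations are given as [roll, pitch, yaw] about the fixed x, y, z axes, in that order (R = Rz(yaw) Ry(pitch) Rx(roll)).
In Python, from station import get_state, grab_frame, camera_info, job_done gives the robot as it stands. The module is installed in compiled form; this text tells all that it offers.
- The arm moves only by the shell command python3 -m inch 'ROWS' [FORCE]. ROWS is JSON, a list that holds one entry, the list of rows, each a list of 7 numbers: the shift along the tool's x, y, z normalised to -1 to 1, where 1 is 50 cm, then the turn, a rotation vector about the tool's x, y, z normalised to -1 to 1, where 1 is 180 degrees, then the closure, from 0 (fully open) to 1 (shut). A call has 1 to 20 rows; each row shifts and turns the commanded pose from where the row before left it, along the tool's axes as they then stand; what a row does not reach is not made up. A row lasts 1/10 s, in which the tool goes at most 50 mm and 8.59 degrees, less where a joint would pass 70% of its speed; a pose out of reach is approached as far as the arm can. A call with a number of a shift or a turn outside -1 to 1 is refused whole. A call with a gripper value outside its range is refused whole. The fingers move at their own pace and stop on an object; FORCE is the grip in N (left out, the last holds). Time passes only in rows, so rows that do not move let the fingers close. It gives the time, the measured TCP pose, the force and the opening at its end, in the units of the state.
- get_state(): the state, without advancing time (a new reading comes with each control period).
- grab_frame(name): name is "scene" or "top" or "wrist"; returns the picture (480x640x3 uint8, blue, green, red); there is no depth.
- camera_info(name): a dict with "vertical_fov" (degrees; the focal length in pixels is half the picture's height over the tangent of half this angle, whatever the lens; pixels are square), "cx", "cy" (the principal point, pixels), "k1" (the pictures are not rectified: a ray, as slopes to the right and down, at radius r is drawn at 1 + k1 r^2 times it, then the intrinsics apply), "R" (3x3) and "t" (3): a world point X has camera coordinates R X + t. Camera axes: x right, y down, z forward; pixel columns grow to the right and rows downward; lengths in m; the calibration is good to about 2 mm. A picture is of the moment at which its call begins: read the wrist's pose just before it. camera_info takes no time and is no camera call; for the wrist camera it gives the pose at the moment of the call.
- job_done(): hands the job in, once; it reports no verdict.
The state is a dict: "t": time; "q": joint angles; "qd": joint speeds; "joint_efforts": joint torques, N m; "eef_pos": TCP position; "ee_rot": TCP orientation; "force": force on the tool from outside, world axes, zero at the start; "moment": the same for the moment, N m; "width": finger opening in m.
Only numpy, scipy, OpenCV 4.12 (cv2) and the standard library are available. Lean on these libraries where they do the work, as an engineer would, in place of code of your own. Each camera call takes 0.05 s, during which the arm holds its last target.

## Task

Take the red-handled template off the two studs of the sloped stand (slide it up the slope, then lift it off) and lay it flat in the middle of the green mat. Then hang the blue-handled template the right way up in its place: press the wide ends of both keyholes over the stud heads until the plate lies against the face, slide it down the slope until both studs sit fully home in the narrow slot ends, and let go. Set the templates down rather than dropping them, and leave the bottle, jar, wood block and sanding block where they stand.

Things in the scene. Friction and masses are not known exactly. Their poses are not given: they have to be found in the camera images.
- stand_face: plywood face of the fixed stand, 160 mm up the slope, 200 mm wide, rising 35 degrees; its low edge lies toward the robot's left (stand yaw -1.75 to -1.2 rad), its high edge to the right. Origin on the middle of the face surface, 85 mm above the table; x up the slope, y level along it (left for one facing the face, so roughly away from the robot), z the outward normal (35 degrees from vertical). Its base covers 150 by 210 mm.
- left_stud (a point): foot of the left stud (the one farther from the robot), of steel, on the face surface (face x +16, y +55 mm; axes as the face). Each stud stands along the face normal: shank 7 mm diameter up to 7.5 mm above the face, then a head 17 mm in diameter and 4 mm thick (top 11.5 mm above the face).
- right_stud (a point): foot of the right (nearer) steel stud on the face surface (face x +16, y -55 mm), same as the left.
- red_template_grip (a point): middle of the red grip bar that stands on the middle of the plate: 52 mm long (x), 18 mm thick (y), from 5 to 45 mm above the plate's underside. The point is 32 mm above the underside; axes are the plate's: z out of the plate on the bar's side, x the plate's 'up' when hung. Starts hung home on the studs: underside centre at the face's origin, axes along the face's.
- red_template: red-handled metal template, plate 90 (x) by 156 (y) by 5 mm, 0.2 kg; origin at its underside's centre, axes as its grip. Keyholes at y = +55 and -55 mm: wide end 24 mm across centred at x = -8 mm; from it an 11 mm wide slot runs toward +x. Hung home, the stud's axis is at x = +16 mm, in the slot's end, 24 mm from the wide end's centre.
- blue_template_grip (a point): middle of the blue grip bar that stands on the middle of the plate: 52 mm long (x), 18 mm thick (y), from 5 to 45 mm above the plate's underside. The point is 32 mm above the underside; axes are the plate's: z out of the plate on the bar's side, x the plate's 'up' when hung. Starts flat on the table, bar up, any yaw, at the robot's left or right.
- blue_template: blue-handled metal template, plate 90 (x) by 156 (y) by 5 mm, 0.2 kg; origin at its underside's centre, axes as its grip. Keyholes at y = +55 and -55 mm: wide end 24 mm across centred at x = -8 mm; from it an 11 mm wide slot runs toward +x. Hung home, the stud's axis is at x = +16 mm, in the slot's end, 24 mm from the wide end's centre.
- blue_template_left_seat (a point): point in the blue template's left keyhole (plate x +16, y +55 mm, at the underside) where the left stud's foot lies when home
- blue_template_right_seat (a point): the same in its right keyhole (plate x +16, y -55 mm)
- mat: fixed green mat, 150 by 200 mm (x by y), 3 mm thick, on the table on the other side from the blue template; origin at the centre of its underside
- bottle: standing white plastic bottle with orange cap, 52 mm diameter, 165 mm high, between the robot and the stand on one side; origin at the centre of its foot. Leave alone
- jar: standing amber glass jar with metal lid, 56 mm diameter, 90 mm high, between the robot and the stand on the other side; origin at the centre of its foot. Leave alone
- wood_block: loose wood block 50 x 60 x 45 mm beyond the stand to one side; origin at the centre of its underside. Leave alone
- sanding_block: red-brown sanding block, 40 x 70 x 26 mm, beyond the stand to one side; origin at the centre of its underside. Leave alone

How it is judged:
On the way:
1. the red-handled template has been taken off the studs and lies flat on the green mat, released (horizontal distance between red_template_grip and mat below 0.05 m and angle between red_template_grip's own z axis and vertical below 0.1 rad and height (world z) of red_template_grip below 0.041 m and contact force between the fingers and red_template below 0.1 N), for 0.2 s.
At the end, for the whole second after the job is handed in: Red template flat (0.1 rad), released, at rest on the mat, its middle within 50 mm of the mat's; blue template released, at rest on the studs, right way up, each seat point within 4 mm of its stud's foot along the face's x, y and normal; bystanders not moved (all of step 1 and x of blue_template_left_seat in the frame of stand_face between 0.012 and 0.02 m and y of blue_template_left_seat in the frame of stand_face between 0.051 and 0.059 m and z of blue_template_left_seat in the frame of stand_face between -0.003 and 0.004 m and x of blue_template_right_seat in the frame of stand_face between 0.012 and 0.02 m and y of blue_template_right_seat in the frame of stand_face between -0.059 and -0.051 m and z of blue_template_right_seat in the frame of stand_face between -0.003 and 0.004 m and contact force between the fingers and blue_template below 0.1 N and linear speed of each of blue_template, red_template below 0.02 m/s); the robot touches nothing.
It fails at once if a bystander (bottle, jar, wood block or sanding block) is moved more than 20 mm (distance of any of bottle, jar, wood_block, sanding_block from where it was at the start of the episode above 0.02 m).
It fails at once if a template is dropped (moves faster than 0.7 m/s while the fingers do not hold it) ((linear speed of red_template above 0.7 m/s and contact force between the fingers and red_template below 0.1 N) or (linear speed of blue_template above 0.7 m/s and contact force between the fingers and blue_template below 0.1 N)).
It also fails if it takes over 72 s, if anything falls off the work surface, if the arm or the gripper's body presses on something with over 40 N, if the wrist force passes 120 N, or if a joint passes its speed limit or range.

## Working session

There is one attempt and no reset: what is moved stays moved. The work goes in short steps, Python scripts to look and compute and a shell command to move; the robot and the scene stay as the last step left them, time stands still between calls to the robot, and variables do not carry over. Pictures are saved under pics/ and viewed, and the job is handed in when it is done.

```bash
mkdir -p pics; python3 - <<'E'
from station import *
import cv2
s=get_state(); print(s)
for n in ["scene","top","wrist"]:
    print(n,camera_info(n))
    cv2.imwrite(f"pics/{n}0.png",grab_frame(n))
E
```

```text
{'t': 0.0, 'q': array([ 1.60510909e+00,  3.59404922e-01,  1.10668199e-02, -3.68382177e-04,
       -1.22411197e+00, -2.88101372e-01]), 'qd': array([ 0.00037596, -0.00026829,  0.0005539 ,  0.0004686 , -0.00045701,
        0.00019279]), 'joint_efforts': array([ 2.03467163e-03, -5.82731438e+01,  2.93045783e+01,  6.99692577e+00,
        6.83535865e-03, -1.56391293e-04]), 'eef_pos': array([0.16936061, 0.65283872, 0.19161126]), 'ee_rot': array([ 3.13990866e+00, -1.37901661e-04, -2.53913948e-01]), 'force': array([1.0322096 , 0.21803983, 0.52113407]), 'moment': array([ 0.04624555, -0.02189445, -0.04990001]), 'width': 0.08732494479784245}
scene {'vertical_fov': 43.05068817088447, 'cx': 321.76194062009847, 'cy': 242.830750187579, 'k1': -0.21457944107171278, 'R': array([[ 0.89936736, -0.43697657,  0.01377775],
       [-0.29290253, -0.62563728, -0.72303949],
       [ 0.32457119,  0.64624258, -0.69066929]]), 't': array([-0.51118878,  0.25508655,  1.52772256])}
top {'vertical_fov': 50.52944208523063, 'cx': 313.4567101546994, 'cy': 234.06600944729118, 'k1': -0.01724461200706278, 'R': array([[-0.00112372, -0.99991416, -0.01305428],
       [-0.98336463,  0.00347611, -0.18160923],
       [ 0.18163902,  0.01263304, -0.98328413]]), 't': array([0.02341313, 0.56419782, 1.1363    ])}
wrist {'vertical_fov': 63.81617484568492, 'cx': 319.7002787527203, 'cy': 238.80106265130433, 'k1': -0.06553177930480644, 'R': array([[-0.25052336, -0.9681044 ,  0.00345251],
       [-0.93193905,  0.24212725,  0.26993332],
       [-0.26215958,  0.06440707, -0.96287283]]), 't': array([ 0.67312655, -0.03343189,  0.39152342])}
```

View pics/scene0.png

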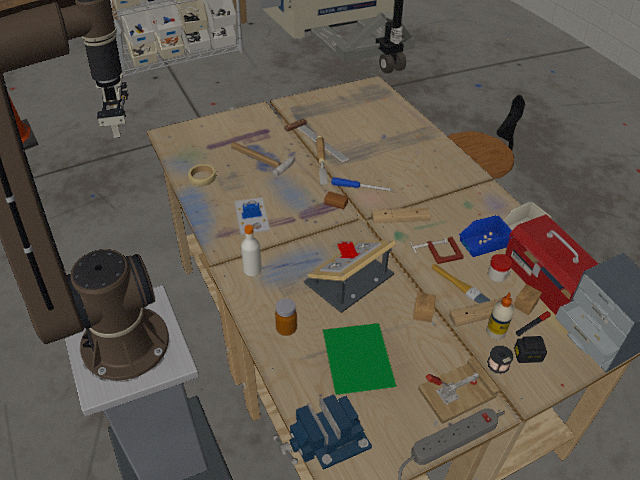

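View pics/top0.png

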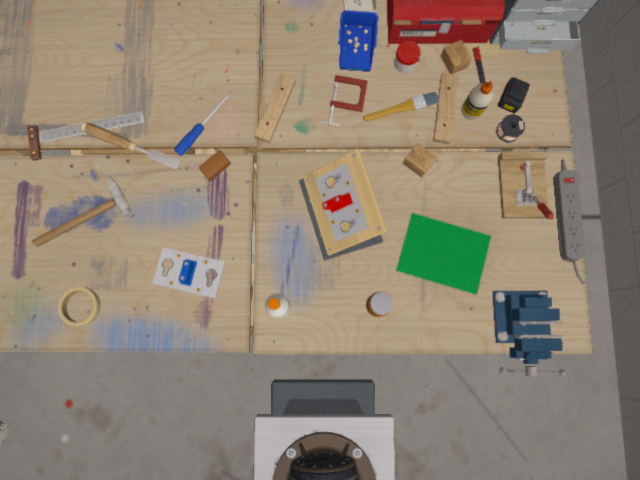

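View pics/wrist0.png

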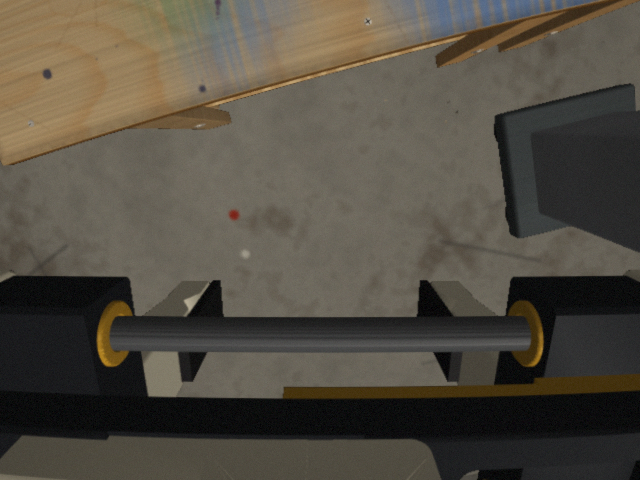

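Blue template is at top pixel (188,272), the mat at (444,253), and the stand and red bar at (340,203). The bottle is at (277,305), the jar at (380,303), the sanding block at (214,165) and the wood block at (420,160). I'll enlarge these regions for accurate corners.

```bash
python3 - <<'E'
import cv2
a=cv2.imread('pics/top0.png')
c=a[140:270,290:400]; cv2.imwrite('pics/c1.png',cv2.resize(c,None,fx=4.6,fy=4.6,interpolation=cv2.INTER_CUBIC))
c=a[235:310,140:240]; cv2.imwrite('pics/c2.png',cv2.resize(c,None,fx=7,fy=7,interpolation=cv2.INTER_CUBIC))
b=cv2.imread('pics/scene0.png')
c=b[225:310,295:405]; cv2.imwrite('pics/c3.png',cv2.resize(c,None,fx=7,fy=7,interpolation=cv2.INTER_CUBIC))
E
```

```text
(no output)
```

View pics/c1.png

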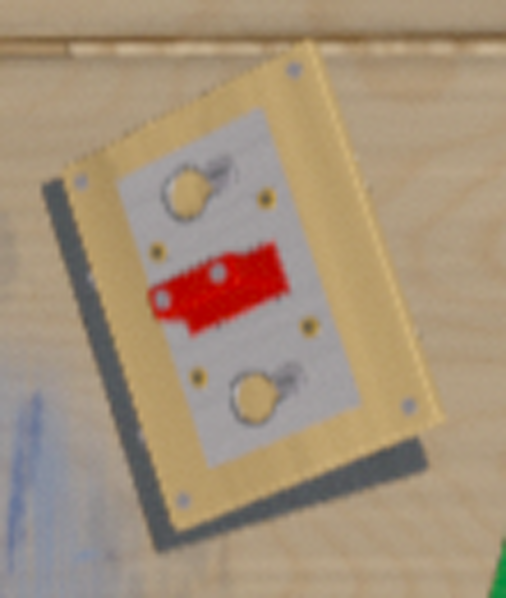

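View pics/c2.png

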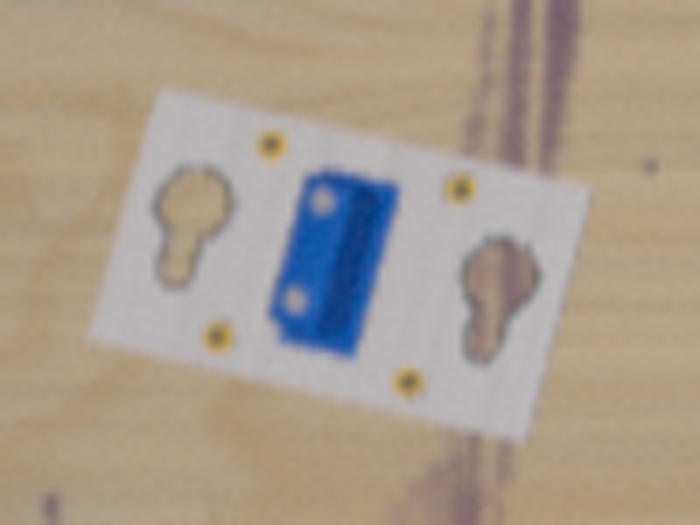

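View pics/c3.png

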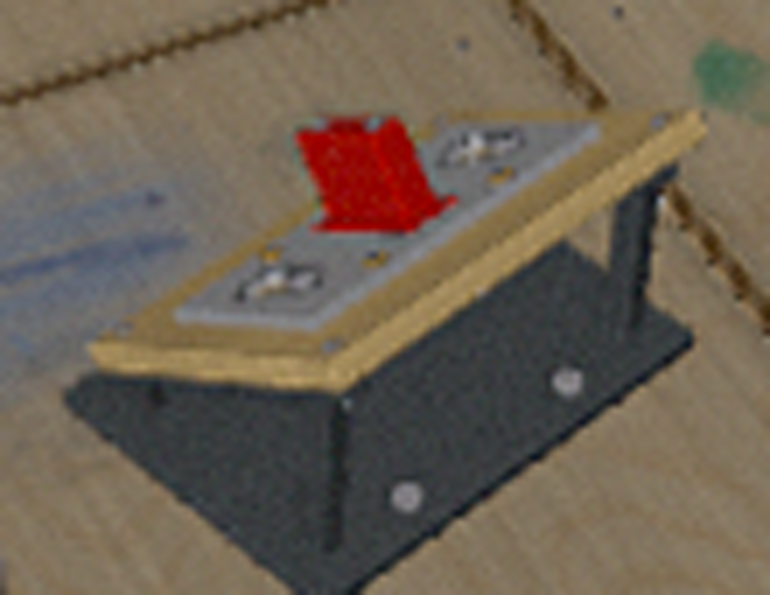

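```bash
cat > h.py <<'E'
import numpy as np, cv2
from scipy.optimize import least_squares
from scipy.spatial.transform import Rotation as Ro
from station import get_state, grab_frame, camera_info
def K(ci):
    f=240/np.tan(np.radians(ci['vertical_fov'])/2); return f
def proj(ci,X):
    X=np.atleast_2d(X); c=X@np.array(ci['R']).T+ci['t']; s=c[:,:2]/c[:,2:]
    r2=(s**2).sum(1,keepdims=True); s=s*(1+ci['k1']*r2); return s*K(ci)+[ci['cx'],ci['cy']]
def ray(ci,uv):
    s0=(np.asarray(uv,float)-[ci['cx'],ci['cy']])/K(ci); s=s0.copy()
    for _ in range(20): s=s0/(1+ci['k1']*(s**2).sum())
    R=np.array(ci['R']); return -R.T@ci['t'], R.T@np.r_[s,1]
def hit(ci,uv,z):
    o,d=ray(ci,uv); return o+d*(z-o[2])/d[2]
def Rface(psi): return (Ro.from_euler('z',psi)*Ro.from_euler('y',-35,degrees=True)).as_matrix()
def Rpose(s): return Ro.from_euler('xyz',s['ee_rot']).as_matrix()
E
python3 - <<'E'
from h import *
ct=camera_info('top'); cs=camera_info('scene')
def un(p,s,o): return (np.array(p)+.5)/s-.5+np.array(o)
F=un([(312,40),(62,178),(172,530),(443,425)],4.6,(290,140))
Fm=np.array([(80,100,0),(-80,100,0),(-80,-100,0),(80,-100,0)])/1e3
P=un([(262,107),(118,183),(208,467),(360,405)],4.6,(290,140))
Pm=np.array([(45,78,5),(-45,78,5),(-45,-78,5),(45,-78,5)])/1e3
S=un([(705,118),(92,350),(338,385)],7,(295,225)) # high-near?, low..
def res(p,c=ct):
    R=Rface(p[2]); t=np.array([p[0],p[1],.085])
    return np.r_[(proj(ct,Fm@R.T+t)-F).ravel(),(proj(ct,Pm@R.T+t)-P).ravel()]
r=least_squares(res,[.6,-.1,-1.3]);print('stand',r.x,np.round(r.fun,1))
R=Rface(r.x[2]);t=np.array([*r.x[:2],.085])
print('scene proj face', (proj(cs,Fm@R.T+t)-[295,225]+.5)*7-.5)
print('red grip',t+R@[0,0,.032])
B=un([(165,90),(92,340),(525,440),(590,188)],7,(140,235))
Bm=np.array([(-45,78,5),(45,78,5),(45,-78,5),(-45,-78,5)])/1e3
def resb(p,M):
    R=Ro.from_euler('z',p[2]).as_matrix(); return (proj(ct,M@R.T+[p[0],p[1],0])-B).ravel()
# which corners are +y: x axis yaw 2.86 -> y yaw 4.43 = (-.28,-.96) => image right is +y
Bm[:,1]*=-1
r=least_squares(lambda p:resb(p,Bm),[.45,.35,2.86]);print('blue',r.x,np.round(r.fun,1))
M=[hit(ct,p,.003) for p in [(413,214),(490,237),(477,292),(397,267)]]
print('mat',M,np.mean(M,0))
for n,p,z in [('bottle cap',(274,303),.165),('jar',(381,300),.09),('sand',(214,164),.026),('wood',(420,157),.045)]: print(n,hit(ct,p,z))
E
```

```text
stand [ 0.63063007 -0.04385277 -1.27484035] [-0.3 -0.1 -0.4 -1.5  0.4  0.5 -0.4 -0.2 -0.2  0.6  0.3 -0.1  0.6  0.4
  0.   0.3]
scene proj face [[698.05743896 103.12956782]
 [442.57946518 102.79412046]
 [ 82.26675131 338.3393526 ]
 [324.57313981 358.9212716 ]]
red grip [ 0.62527691 -0.02629631  0.11121287]
blue [0.48058636 0.32371402 2.91473282] [-0.5 -0.3 -0.4  0.   0.3  0.4  0.6 -0.2]
mat [array([ 0.62234234, -0.22094135,  0.003     ]), array([ 0.56451877, -0.40546338,  0.003     ]), array([ 0.43176233, -0.3661429 ,  0.003     ]), array([ 0.49213678, -0.17780839,  0.003     ])] [ 0.52769005 -0.29258901  0.003     ]
bottle cap [0.3991272 0.1021551 0.165    ]
jar [ 0.40885251 -0.12713995  0.09      ]
sand [0.74511882 0.26686248 0.026     ]
wood [ 0.7537553  -0.23519709  0.045     ]
```

```bash
cat >> h.py <<'E'
STAND=np.array([.6306,-.0439,.085]); PSI=-1.2748
def tool_face(psi=PSI):
    R=Rface(psi); return np.c_[R[:,0],-R[:,1],-R[:,2]]
def tool_flat(yaw): return Ro.from_euler('xyz',[np.pi,0,yaw]).as_matrix()
def plan(p,R,frm=None):
    s=get_state(); p0=s['eef_pos'];R0=Rpose(s)
    if frm is not None: p0,R0=frm
    d=R0.T@(np.asarray(p)-p0); w=Ro.from_matrix(R0.T@R).as_rotvec()
    print('shift',np.round(d/.5,4),'rows>=',np.ceil(np.linalg.norm(d)/.05),'turn',np.round(w/np.pi,4),'rows>=',np.ceil(np.degrees(np.linalg.norm(w))/8.59), 'mm',np.round(d*1e3,1),'deg',np.round(np.degrees(w),2))
E
python3 - <<'E'
from h import *
R=tool_face(); n=Rface(PSI)[:,2]; X=Rface(PSI)[:,0]
print('n',n,'X',X)
tgt=STAND+n*(.013+.10)
print(tgt); plan(tgt,R)
E
```

```text
n [-0.16730823  0.54863274  0.81915204] X [ 0.23894091 -0.78352876  0.57357644]
[0.61169417 0.0180955  0.17756418]
shift [1.1751 1.0068 0.03  ] rows>= 16.0 turn [-0.0988  0.1768  0.3145] rows>= 8.0 mm [587.6 503.4  15. ] deg [-17.79  31.83  56.61]
```

```bash
python3 -m inch '[[[0,0,-0.09,0,0,0,0],[0,0,-0.09,0,0,0,0],[0.0653,0.0559,0,0,0,0,0],[0.0653,0.0559,0,0,0,0,0],[0.0653,0.0559,0,0,0,0,0],[0.0653,0.0559,0,0,0,0,0],[0.0653,0.0559,0,0,0,0,0],[0.0653,0.0559,0,0,0,0,0],[0.0653,0.0559,0,0,0,0,0],[0.0653,0.0559,0,0,0,0,0],[0.0653,0.0559,0,0,0,0,0],[0.0653,0.0559,0,0,0,0,0],[0.0653,0.0559,0,0,0,0,0],[0.0653,0.0559,0,0,0,0,0],[0.0653,0.0559,0,0,0,0,0],[0.0653,0.0559,0,0,0,0,0],[0.0653,0.0559,0,0,0,0,0],[0.0653,0.0559,0,0,0,0,0],[0.0653,0.0559,0,0,0,0,0],[0.0653,0.0559,0,0,0,0,0]]]'
python3 -m inch '[[[0,0,0,-0.0110,0.0196,0.0349,0],[0,0,0,-0.0110,0.0196,0.0349,0],[0,0,0,-0.0110,0.0196,0.0349,0],[0,0,0,-0.0110,0.0196,0.0349,0],[0,0,0,-0.0110,0.0196,0.0349,0],[0,0,0,-0.0110,0.0196,0.0349,0],[0,0,0,-0.0110,0.0196,0.0349,0],[0,0,0,-0.0110,0.0196,0.0349,0],[0,0,0,-0.0108,0.02,0.0353,0],[0,0,0,0,0,0,0]]]'
python3 - <<'E'
from h import *
R=tool_face(); n=Rface(PSI)[:,2]
plan(STAND+n*(.013+.10),R)
cv2.imwrite('pics/w1.png',grab_frame('wrist'));print(get_state()['q'])
E
```

```text
t: 2.15
eef_pos: [0.6127, 0.0172, 0.2824]
ee_rot: [-3.142, 0.0, -0.254]
force: [0.2, 0.8, 0.5]
width: 0.0874
t: 3.15
eef_pos: [0.6118, 0.0196, 0.2807]
ee_rot: [3.139, -0.613, -1.274]
force: [-0.5, -0.3, -0.2]
width: 0.0878
shift [-0.1164  0.0006  0.1703] rows>= 3.0 turn [ 0.0007 -0.0008  0.0003] rows>= 1.0 mm [-58.2   0.3  85.1] deg [ 0.12 -0.14  0.05]
[ 0.69725052  0.2167474  -0.36608297  0.57862607 -1.30438159 -0.64456343]
```

View pics/w1.png

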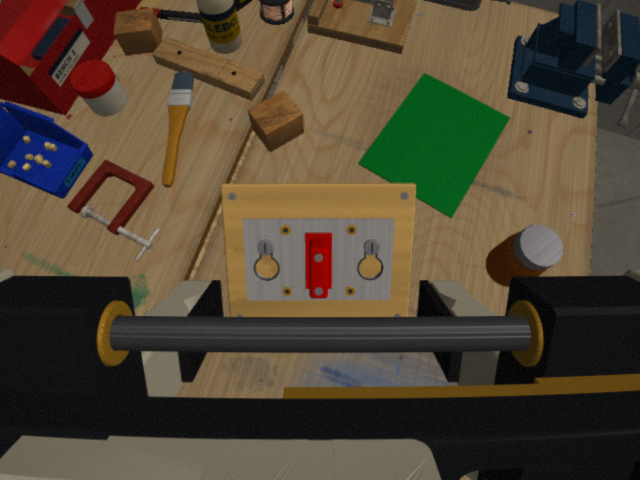

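The wrist view shows the stand square-on: face corners near (222,184), (416,184), plate corners near (244,219), (394,219), (244,301), (394,301), bar around (318,265). I'll enlarge it for a precise fit.

```bash
python3 - <<'E'
import cv2
a=cv2.imread('pics/w1.png')
c=a[175:325,215:425]; cv2.imwrite('pics/w1c.png',cv2.resize(c,None,fx=3.8,fy=3.8,interpolation=cv2.INTER_CUBIC))
E
```

```text
(no output)
```

View pics/w1c.png

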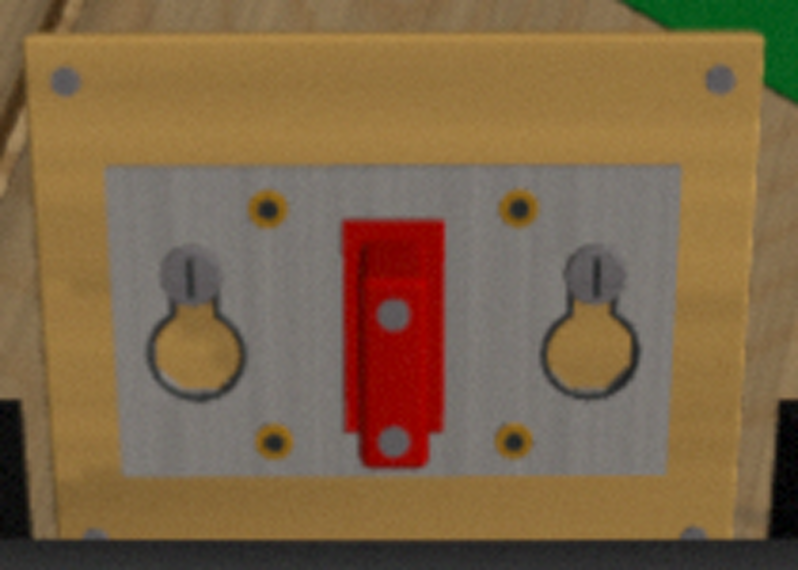

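```bash
python3 - <<'E'
from h import *
s=get_state(); ci=camera_info('wrist')
uv=(np.array([(106,166),(681,165),(667,474),(122,475),(27,34),(763,36),(191,274),(595,274)])+.5)/3.8-.5+[215,175]
M=np.array([(45,78,5),(45,-78,5),(-45,-78,5),(-45,78,5),(80,100,0),(80,-100,0),(16,55,11.5),(16,-55,11.5)])/1e3
def f4(p): return (proj(ci,M@Rface(p[2]).T+[p[0],p[1],.085])-uv).ravel()
r=least_squares(f4,[*STAND[:2],PSI]);print(r.x,np.round(r.fun,2))
def f6(p): 
    return (proj(ci,M@(Rface(PSI)@Ro.from_rotvec(p[3:]).as_matrix()).T+p[:3])-uv).ravel()
q=least_squares(f6,[*STAND,0,0,0]);print(q.x[:3],np.degrees(q.x[3:]),np.round(q.fun,2))
# red grip in tool frame
R=Rpose(s)
for t,RR in [(np.r_[r.x[:2],.085],Rface(r.x[2])),(q.x[:3],Rface(PSI)@Ro.from_rotvec(q.x[3:]).as_matrix())]:
    print(R.T@(t+RR@[0,0,.013]-s['eef_pos'])*1e3)
E
```

```text
[ 0.63219834 -0.04430332 -1.27015721] [-0.18 -0.08  0.47  0.28 -0.36 -0.41  0.03 -0.64 -1.7  -0.02  1.16 -0.36
 -0.    0.42  0.58  0.45]
[ 0.63228673 -0.04447404  0.0834894 ] [-0.20072366  2.57304582  0.29498576] [ 0.44 -0.28 -0.2   0.06 -0.2   0.31  0.01 -0.1  -0.44  0.18 -0.04 -0.28
  0.2   0.02  0.23  0.09]
[-57.66108834  -1.1882545  186.09741895]
[-57.78853204  -1.30627924 187.45634528]
```

```bash
sed -i 's/^STAND=.*/STAND=np.array([.6322,-.0443,.085]); PSI=-1.2702/' h.py; python3 - <<'E'
from h import *
n=Rface(PSI)[:,2]
plan(STAND+n*.014,tool_face())
E
```

```text
shift [-0.1153 -0.0024  0.3702] rows>= 4.0 turn [0.0011 0.0001 0.0001] rows>= 1.0 mm [-57.7  -1.2 185.1] deg [0.2  0.01 0.02]
```

```bash
python3 -m inch '[[[-0.0577,-0.0012,0,0,0,0,0.55],[-0.0577,-0.0012,0.0,0.0011,0,0,0.55],[0,0,0.075,0,0,0,0.55],[0,0,0.075,0,0,0,0.55],[0,0,0.075,0,0,0,0.55],[0,0,0.075,0,0,0,0.55],[0,0,0,0,0,0,0.55],[0,0,0,0,0,0,0.55]]]'
python3 - <<'E'
from h import *
n=Rface(PSI)[:,2]
plan(STAND+n*.014,tool_face())
cv2.imwrite('pics/w2.png',grab_frame('wrist'))
E
```

```text
t: 4.0
eef_pos: [0.6251, -0.0185, 0.127]
ee_rot: [-3.139, -0.61, -1.274]
force: [0.2, 1.0, 0.5]
width: 0.0397
shift [-0.0043  0.0018  0.0714] rows>= 1.0 turn [-0.0002  0.0003 -0.001 ] rows>= 1.0 mm [-2.2  0.9 35.7] deg [-0.04  0.06 -0.18]
```

View pics/w2.png

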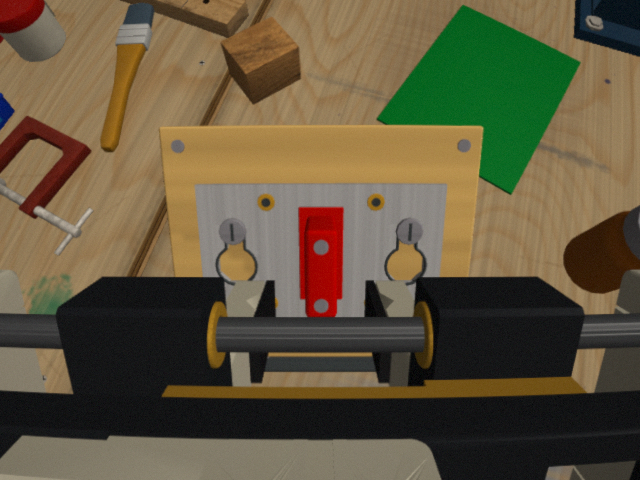

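The bar is centred between the pads at about (320,255). I'm descending and gripping.

```bash
python3 -m inch '[[[-0.0043,0.001,0.035,0,0,0,0.55],[0,0,0.036,0,0,0,0.55],[0,0,0,0,0,0,0.55]]]'
python3 - <<'E'
from h import *
n=Rface(PSI)[:,2]
plan(STAND+n*.014,tool_face()); print(get_state()['force'])
E
python3 -m inch '[[[0,0,0,0,0,0,1],[0,0,0,0,0,0,1],[0,0,0,0,0,0,1],[0,0,0,0,0,0,1],[0,0,0,0,0,0,1]]]' 40
python3 - <<'E'
from h import *
n=Rface(PSI)[:,2]
s=get_state();plan(STAND+n*.014,tool_face()); print(s['force'],s['moment'],s['eef_pos'],s['ee_rot'])
E
```

```text
t: 4.35
eef_pos: [0.6301, -0.0357, 0.0964]
ee_rot: [-3.138, -0.61, -1.274]
force: [-0.3, -0.3, -0.1]
width: 0.0397
shift [0.0015 0.001  0.0009] rows>= 1.0 turn [-0.0004  0.0003 -0.001 ] rows>= 1.0 mm [0.7 0.5 0.4] deg [-0.08  0.06 -0.18]
[-0.29637884 -0.25319788 -0.12363707]
t: 4.85
eef_pos: [0.6303, -0.0352, 0.0966]
ee_rot: [-3.137, -0.61, -1.275]
force: [0.3, -0.6, 0.3]
width: 0.0047
shift [0.0019 0.0017 0.0016] rows>= 1.0 turn [-0.0006  0.0002 -0.0011] rows>= 1.0 mm [0.9 0.9 0.8] deg [-0.12  0.04 -0.21]
[ 0.33088659 -0.57877964  0.29313265] [1.86488306 0.53551402 0.01402074] [ 0.63028391 -0.03518863  0.09659358] [-3.13707524 -0.61009517 -1.27456906]
```

```bash
python3 - <<'E'
from h import *
cv2.imwrite('pics/w3.png',grab_frame('wrist')); print(get_state()['width'])
a=grab_frame('scene')[150:350,240:460]; cv2.imwrite('pics/s3.png',cv2.resize(a,None,fx=3.5,fy=3,interpolation=cv2.INTER_CUBIC))
E
```

```text
0.0026468045086885483
```

View pics/w3.png

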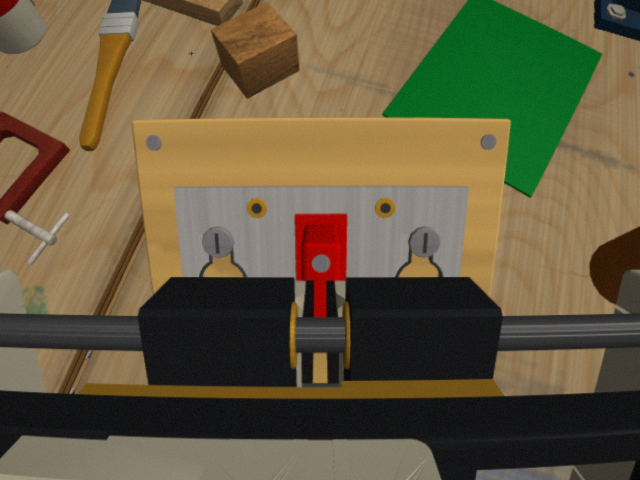

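View pics/s3.png

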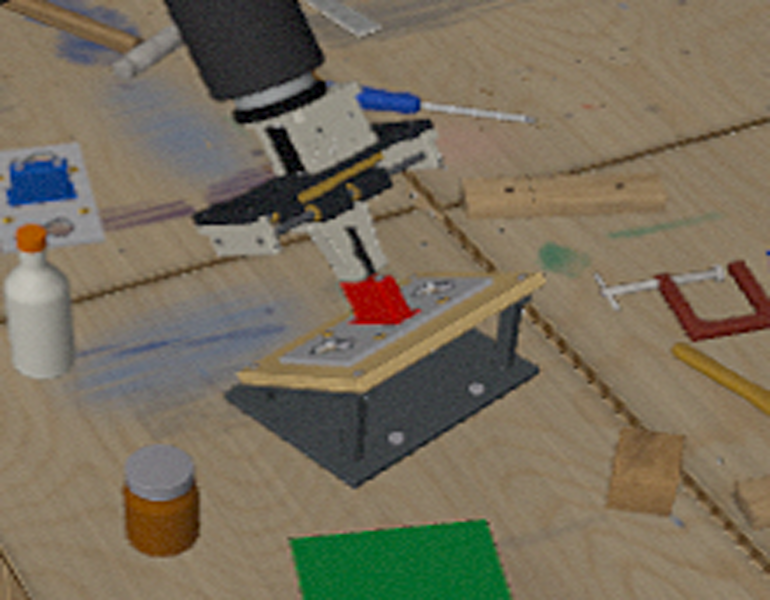

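```bash
python3 - <<'E'
from h import *
s=get_state();R=Rpose(s);p=s['eef_pos']
F=Rface(PSI)
for n in ['scene','top','wrist']:
    ci=camera_info(n)
    print(n,'tcp',proj(ci,p),'tcp-50',proj(ci,p-R[:,2]*.05),'bar low top',proj(ci,STAND+F@[-.026,0,.045]),'bar high top',proj(ci,STAND+F@[.026,0,.045]),'bar low foot',proj(ci,STAND+F@[-.026,0,.005]),'face corners',proj(ci,STAND+F@np.array([.08,.1,0])),proj(ci,STAND+F@np.array([-.08,-.1,0])))
im=grab_frame('scene');
ci=camera_info('scene')
for P,c in [(p,(255,0,0)),(p-R[:,2]*.05,(255,0,255)),(STAND+F@[-.026,0,.045],(0,255,0)),(STAND+F@[.026,0,.045],(0,255,0)),(STAND+F@[.08,.1,0],(255,255,0)),(STAND+F@[-.08,-.1,0],(255,255,0))]:
    u=proj(ci,P)[0].round().astype(int); im[u[1],u[0]]=c
cv2.imwrite('pics/s4.png',cv2.resize(im[190:310,300:420],None,fx=5,fy=5,interpolation=cv2.INTER_NEAREST))
im=grab_frame('top');ci=camera_info('top')
for P,c in [(p,(255,0,0)),(p-R[:,2]*.05,(255,0,255)),(STAND+F@[-.026,0,.045],(0,255,0)),(STAND+F@[.026,0,.045],(0,255,0)),(STAND+F@[.08,.1,0],(255,255,0)),(STAND+F@[-.08,-.1,0],(255,255,0))]:
    u=proj(ci,P)[0].round().astype(int); im[u[1],u[0]]=c
cv2.imwrite('pics/t4.png',cv2.resize(im[130:270,260:400],None,fx=4.2,fy=4.2,interpolation=cv2.INTER_NEAREST))
E
```

```text
scene tcp [[348.55070573 251.3280604 ]] tcp-50 [[341.65236846 234.88818196]] bar low top [[338.67773523 241.44673146]] bar high top [[350.26284479 241.48403063]] bar low foot [[344.12919782 254.3875987 ]] face corners [[394.82637195 239.09781193]] [[306.94487391 272.98170158]]
top tcp [[338.45648034 201.8886515 ]] tcp-50 [[326.67018061 201.17798512]] bar low top [[322.62924306 205.9649358 ]] bar high top [[341.20812215 197.08980647]] bar low foot [[332.02184374 206.40946978]] face corners [[357.1198457  147.52022103]] [[327.80994269 254.710945  ]]
wrist tcp [[319.66093892 274.3416309 ]] tcp-50 [[319.74719915 318.24182496]] bar low top [[321.23163676 346.78814922]] bar high top [[321.10510194 241.25723315]] bar low foot [[321.02485304 309.36773821]] face corners [[129.26655679 118.46812009]] [[478.72676872 382.04907843]]
```

View pics/s4.png

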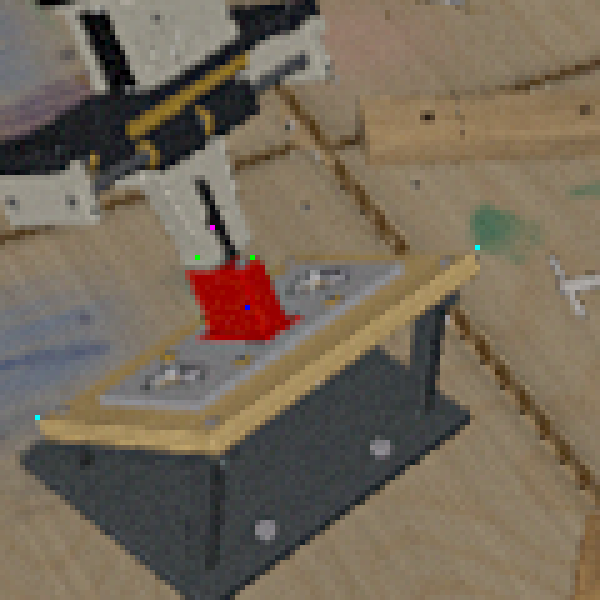

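View pics/t4.png

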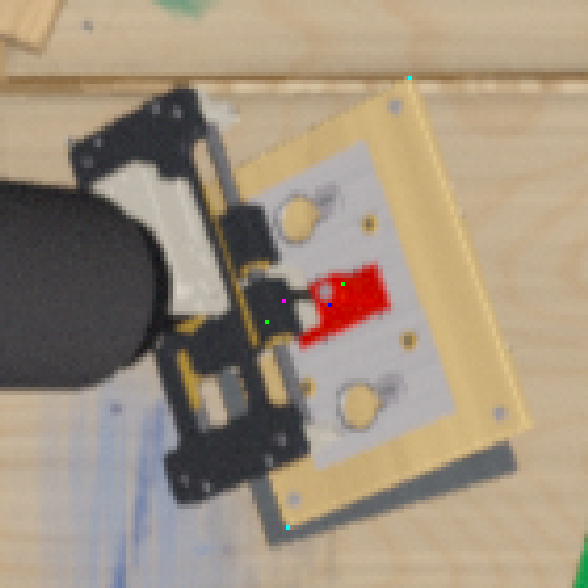

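```bash
python3 - <<'E'
from h import *
s=get_state();R=Rpose(s);p=s['eef_pos'];ci=camera_info('wrist')
for z in (0,-.019,-.031,-.045):
  for x in (-.0095,.0095):
    P=p+R@[x,.01985,z]; print(z,x,proj(ci,P),'depth',(np.array(ci['R'])@P+ci['t'])[2])
print(s['width'],s['moment'],s['force'])
E
```

```text
0 -0.0095 [[356.65595268 290.88680491]] depth 0.20683131323752657
0 0.0095 [[357.67838056 257.31255305]] depth 0.20173357050807336
-0.019 -0.0095 [[360.23266582 306.28359745]] depth 0.1885279631295792
-0.019 0.0095 [[361.47880462 269.8508146 ]] depth 0.18343022040012597
-0.031 -0.0095 [[362.86226207 317.6188009 ]] depth 0.17696795253508613
-0.031 0.0095 [[364.28972947 279.13506479]] depth 0.1718702098056329
-0.045 -0.0095 [[366.38406623 332.82089142]] depth 0.16348127350817754
-0.045 0.0095 [[368.07769676 291.6606845 ]] depth 0.1583835307787243
0.00041880796968006887 [ 1.88383412  0.56500694 -0.00730001] [-0.40444263 -0.15190631 -0.10005577]
```

The fingers shut on nothing (width 0). The pictures show the real fingertips about 30 mm short of the reported TCP, so they closed above the bar. I'll back off, reopen and measure the true tip location.

```bash
python3 -m inch '[[[0,0,-0.08,0,0,0,0.55],[0,0,-0.04,0,0,0,0.55],[0,0,0,0,0,0,0.55],[0,0,0,0,0,0,0.55],[0,0,0,0,0,0,0.55],[0,0,0,0,0,0,0.55]]]'
python3 - <<'E'
from h import *
s=get_state();R=Rpose(s);p=s['eef_pos']
im=grab_frame('wrist');ci=camera_info('wrist')
cv2.imwrite('pics/w5.png',cv2.resize(im[250:410,220:420],None,fx=4,fy=3.7,interpolation=cv2.INTER_CUBIC))
im=grab_frame('scene');cv2.imwrite('pics/s5.png',cv2.resize(im[170:290,280:420],None,fx=5.5,fy=5,interpolation=cv2.INTER_CUBIC))
im2=grab_frame('top');cv2.imwrite('pics/t5.png',cv2.resize(im2[130:270,250:400],None,fx=4,fy=4,interpolation=cv2.INTER_CUBIC))
for n,o,f in (('scene',(280,170),(5.5,5)),('top',(250,130),(4,4))):
    c=camera_info(n)
    for z in (0,-.03,-.066): print(n,z,((proj(c,p+R@[0,0,z])-o)+.5)*f-.5)
print(s['q'],s['width'],p,s['ee_rot'])
E
```

```text
t: 5.65
eef_pos: [0.6194, -0.0036, 0.1446]
ee_rot: [-3.14, -0.611, -1.274]
force: [-0.2, -0.4, -0.4]
width: 0.0387
scene 0 [[333.54061249 312.58635094]]
scene -0.03 [[310.43898718 262.41409721]]
scene -0.066 [[282.41075271 201.59276625]]
top 0 [[300.1393123  287.01050991]]
top -0.03 [[269.67721398 285.11638963]]
top -0.066 [[231.2200836 282.7266228]]
[ 0.63672815  0.32183725 -0.57808157  0.68854412 -1.01936397 -0.81364228] 0.03868749736604064 [ 0.61936773 -0.00355095  0.14458475] [-3.13965635 -0.61069222 -1.27419219]
```

View pics/w5.png

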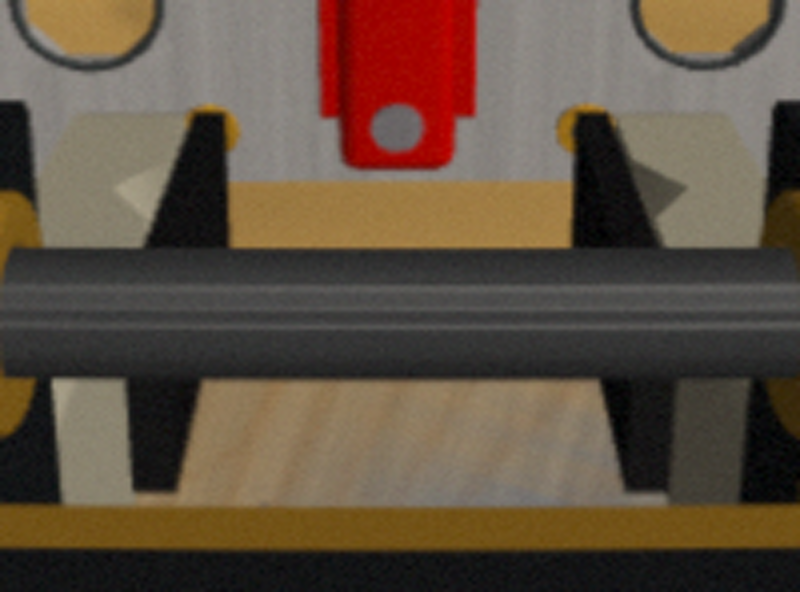

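View pics/s5.png

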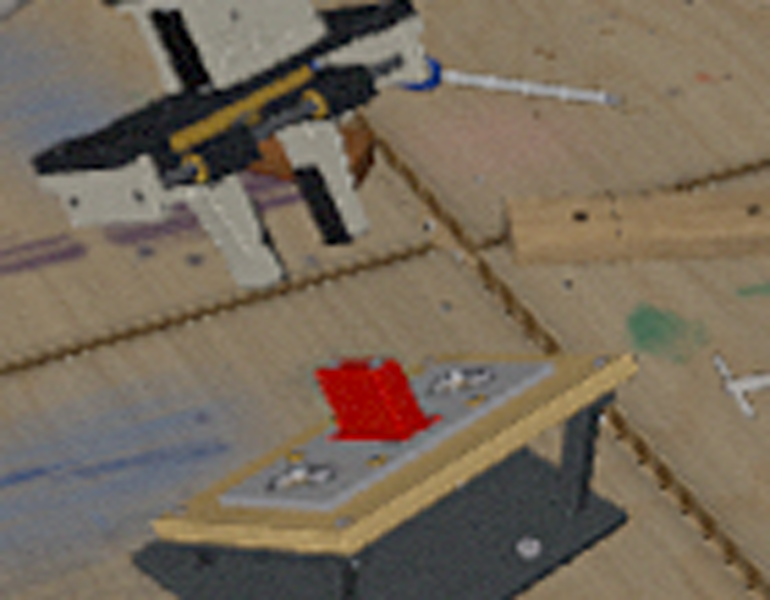

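View pics/t5.png

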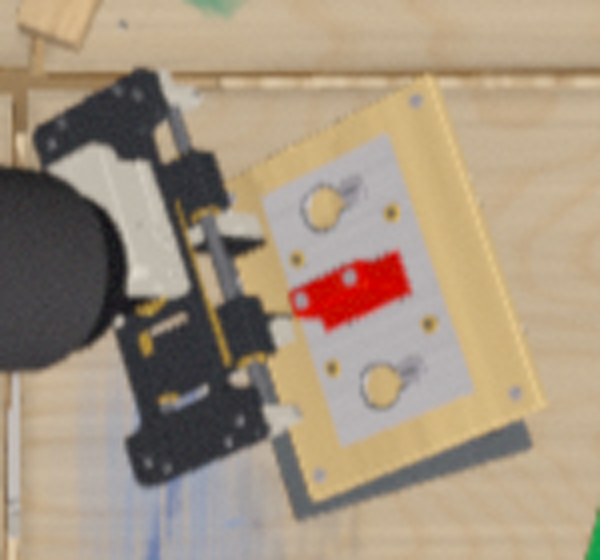

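The fingertip corners, depth and row all match a true tip 31 mm behind the reported TCP, with no lateral offset. I'll use that offset from here on.

```bash
cat >> h.py <<'E'
TOFF=.031
def planT(p,R,frm=None):  # p = desired true fingertip midpoint
    plan(np.asarray(p)+R[:,2]*TOFF,R,frm)
def tip():
    s=get_state(); R=Rpose(s); return s['eef_pos']-R[:,2]*TOFF
E
python3 - <<'E'
from h import *
planT(STAND+Rface(PSI)[:,2]*.014,tool_face())
E
```

```text
shift [0.0016 0.0002 0.1813] rows>= 2.0 turn [-0.      0.0001 -0.0011] rows>= 1.0 mm [ 0.8  0.1 90.7] deg [-0.01  0.02 -0.2 ]
```

```bash
python3 -m inch '[[[0.0016,0,0.07,0,0,-0.001,0.55],[0,0,0.05,0,0,0,0.55],[0,0,0.02,0,0,0,0.55],[0,0,0.02,0,0,0,0.55]]]'
python3 - <<'E'
from h import *
planT(STAND+Rface(PSI)[:,2]*.014,tool_face())
E
```

```text
t: 6.2
eef_pos: [0.6338, -0.0477, 0.0799]
ee_rot: [-3.14, -0.611, -1.271]
force: [-0.4, 0.8, 0.7]
width: 0.0393
shift [-0.0003  0.0011  0.0214] rows>= 1.0 turn [-0.0002  0.0001 -0.0002] rows>= 1.0 mm [-0.2  0.6 10.7] deg [-0.04  0.01 -0.03]
```

```bash
python3 -m inch '[[[0,0,0.015,0,0,0,0.55],[0,0,0.006,0,0,0,0.55],[0,0,0,0,0,0,0.55],[0,0,0,0,0,0,1],[0,0,0,0,0,0,1],[0,0,0,0,0,0,1],[0,0,0,0,0,0,1],[0,0,0,0,0,0,1]]]' 40
python3 - <<'E'
from h import *
planT(STAND+Rface(PSI)[:,2]*.014,tool_face())
s=get_state();print(s['width'],s['force'],s['moment'],s['q'])
cv2.imwrite('pics/w6.png',grab_frame('wrist'))
E
```

```text
t: 7.0
eef_pos: [0.6357, -0.0525, 0.072]
ee_rot: [-3.139, -0.61, -1.271]
force: [-2.4, 3.4, 2.9]
width: 0.0179
shift [0.0003 0.0017 0.0026] rows>= 1.0 turn [-0.0006  0.0002 -0.0002] rows>= 1.0 mm [0.2 0.9 1.3] deg [-0.11  0.04 -0.03]
0.01786587772609806 [-2.40366326  3.36530185  2.88777984] [ 2.06251901  1.34406557 -0.49916218] [ 0.51052183  0.39903994 -0.68960303  0.85876163 -0.83442218 -0.91485784]
```

View pics/w6.png

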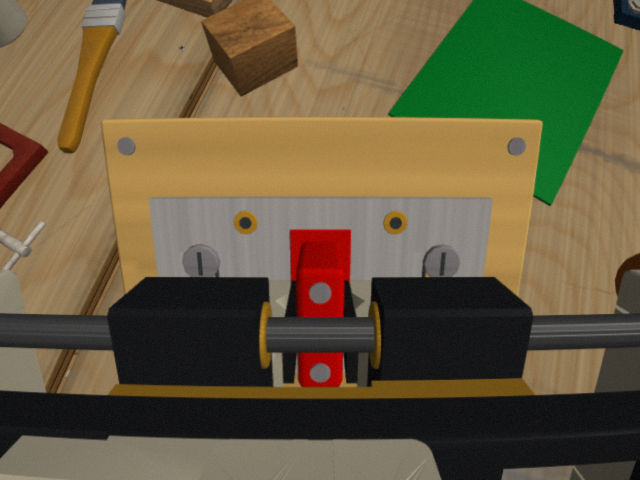

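Gripped at 17.9 mm: the bar sits between the pads and both stud heads are visible at (201,262) and (441,262). I'll save this as the home reference and slide up the slope.

```bash
python3 - <<'E'
from h import *
s=get_state(); np.savez('home.npz',p=s['eef_pos'],r=s['ee_rot'],tip=tip()); print(s['eef_pos'],s['ee_rot'])
E
python3 -m inch '[[[0.012,0,-0.002,0,0,0,1],[0.012,0,0,0,0,0,1],[0.012,0,0,0,0,0,1],[0.012,0,0,0,0,0,1],[0,0,0,0,0,0,1]]]'
python3 - <<'E'
from h import *
h=np.load('home.npz');s=get_state();print(Rpose(s).T@(s['eef_pos']-h['p'])*1e3,s['force'],s['width'])
E
```

```text
[ 0.63566859 -0.05252029  0.07206869] [-3.13925142 -0.61026986 -1.27077538]
t: 7.55
eef_pos: [0.6413, -0.0719, 0.0867]
ee_rot: [-3.139, -0.61, -1.272]
force: [0.3, 0.3, -3.0]
width: 0.0179
[24.8689853   0.34504001 -0.42767384] [ 0.28655999  0.29867407 -2.95738803] 0.01788258847696255
```

```bash
python3 -m inch '[[[0,0,-0.012,0,0,0,1],[0,0,-0.012,0,0,0,1],[0,0,-0.012,0,0,0,1],[0,0,-0.06,0,0,0,1],[0,0,-0.08,0,0,0,1],[0,0,-0.08,0,0,0,1],[0,0,0,0,0,0,1]]]'
python3 - <<'E'
from h import *
s=get_state();print(s['force'],s['width'],s['q'])
cv2.imwrite('pics/w7.png',grab_frame('wrist'))
im=grab_frame('scene');cv2.imwrite('pics/s7.png',cv2.resize(im[130:330,240:460],None,fx=3.5,fy=3,interpolation=cv2.INTER_CUBIC))
E
```

```text
t: 8.25
eef_pos: [0.6216, 0.0035, 0.1962]
ee_rot: [-3.13, -0.608, -1.272]
force: [0.1, 0.5, -3.0]
width: 0.0178
[ 0.11746993  0.47567106 -2.98625613] 0.017783386810513984 [ 0.65412895  0.27273391 -0.50683371  0.64582633 -1.11161776 -0.74057209]
```

View pics/w7.png

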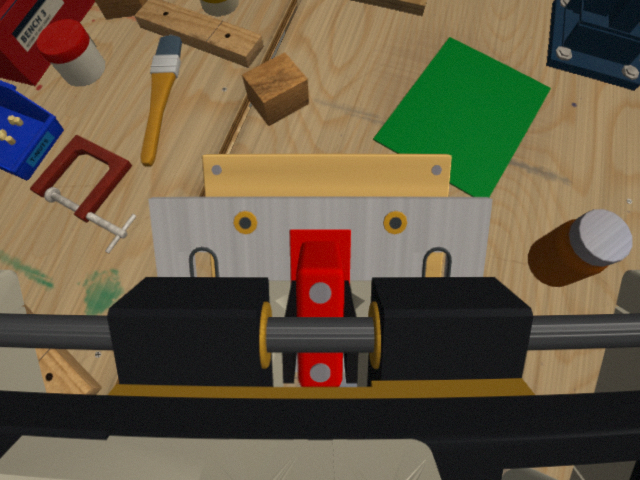

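View pics/s7.png

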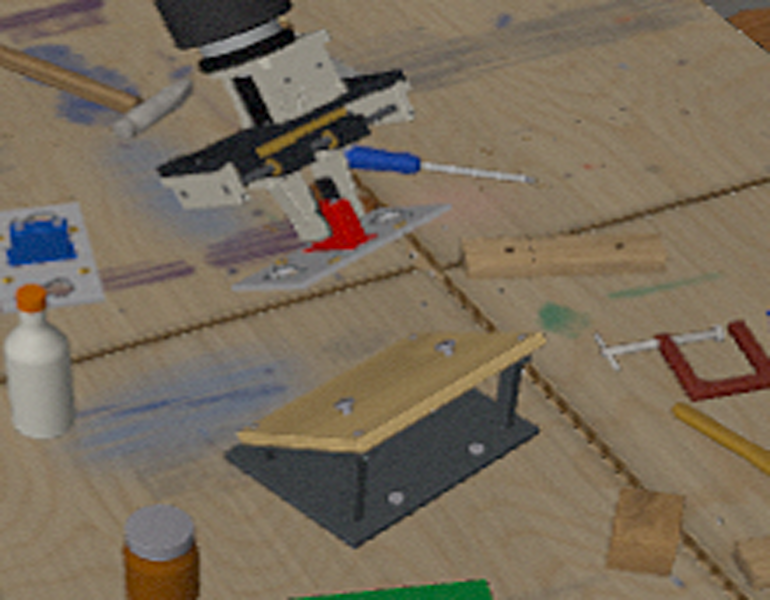

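Red is clear of the studs; the empty stand shows both heads. Next I carry it to the mat.

```bash
python3 - <<'E'
from h import *
s=get_state();p=s['eef_pos'];R=Rpose(s)
p1=p+[0,0,.06]; plan(p1,R); Rf=tool_flat(-.30)
plan(p1,Rf,(p1,R)); 
p2=np.array([.528,-.293,p1[2]]); plan(p2,Rf,(p1,Rf)); print(p1)
E
```

```text
shift [ 0.0686 -0.0004 -0.0984] rows>= 2.0 turn [0. 0. 0.] rows>= 0.0 mm [ 34.3  -0.2 -49.2] deg [0. 0. 0.]
shift [0. 0. 0.] rows>= 0.0 turn [ 0.0929 -0.1788 -0.2986] rows>= 8.0 mm [0. 0. 0.] deg [ 16.71 -32.18 -53.76]
shift [-0.0011  0.6146  0.    ] rows>= 7.0 turn [0. 0. 0.] rows>= 0.0 mm [ -0.6 307.3   0. ] deg [0. 0. 0.]
[6.19354391e-01 3.87222080e-04 2.51912104e-01]
```

```bash
python3 -m inch '[[[0.0343,0,-0.0492,0,0,0,1],[0.0343,0,-0.0492,0,0,0,1],[0,0,0,0.0093,-0.0179,-0.0299,1],[0,0,0,0.0093,-0.0179,-0.0299,1],[0,0,0,0.0093,-0.0179,-0.0299,1],[0,0,0,0.0093,-0.0179,-0.0299,1],[0,0,0,0.0093,-0.0179,-0.0299,1],[0,0,0,0.0093,-0.0179,-0.0299,1],[0,0,0,0.0093,-0.0179,-0.0299,1],[0,0,0,0.0093,-0.0179,-0.0299,1],[0,0,0,0.0093,-0.0179,-0.0299,1],[0,0,0,0.0093,-0.0179,-0.0299,1]]]'
python3 -m inch '[[[0,0.05,0,0,0,0,1],[0,0.0768,0,0,0,0,1],[0,0.0768,0,0,0,0,1],[0,0.0768,0,0,0,0,1],[0,0.0768,0,0,0,0,1],[0,0.0768,0,0,0,0,1],[0,0.0768,0,0,0,0,1],[0,0.0768,0,0,0,0,1],[0,0.03,0,0,0,0,1],[0,0,0,0,0,0,1]]]'
python3 - <<'E'
from h import *
# underside target: mat top .003; underside offset from tip: tip at (0.0153?) 
h=np.load('home.npz'); F=Rface(PSI); hh=F.T@(h['tip']-STAND); print('tip in face at home mm',hh*1e3)
plan([.528,-.293,.003+hh[2]-TOFF],tool_flat(-.30)); s=get_state(); print(s['q'],s['width'],s['force'])
cv2.imwrite('pics/w8.png',grab_frame('wrist'))
E
```

```text
t: 9.55
eef_pos: [0.618, -0.0017, 0.2499]
ee_rot: [3.141, 0.006, -0.297]
force: [1.0, -0.2, -2.7]
width: 0.0177
t: 10.55
eef_pos: [0.5258, -0.2979, 0.25]
ee_rot: [3.14, 0.005, -0.304]
force: [0.2, -0.1, -2.6]
width: 0.0178
tip in face at home mm [-0.12566318  0.81675855 15.31460292]
shift [ 0.0038 -0.0117  0.5253] rows>= 6.0 turn [ 0.0006  0.0016 -0.0013] rows>= 1.0 mm [  1.9  -5.9 262.6] deg [ 0.11  0.28 -0.23]
[-1.91614102e-01  2.15167494e-01 -5.73620661e-02  1.37688238e-03
 -1.30331703e+00  1.45797194e+00] 0.017783556954421256 [ 0.15914456 -0.07929801 -2.60454208]
```

View pics/w8.png

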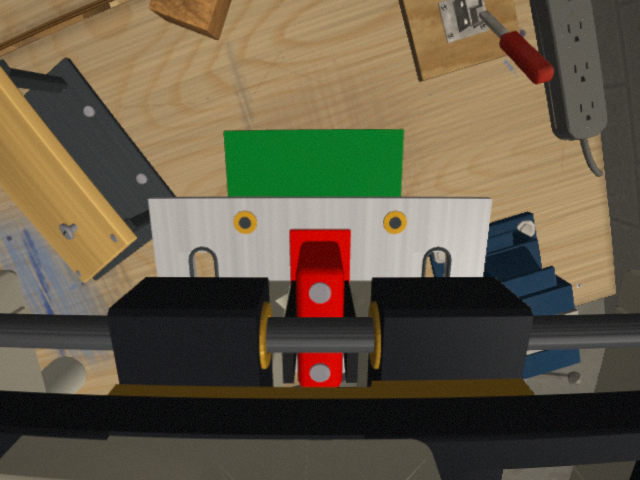

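The mat is squarely below, with its edges parallel to the plate. Lowering.

```bash
python3 -m inch '[[[0.0038,-0.0117,0.06,0,0,0,1],[0,0,0.09,0,0,0,1],[0,0,0.09,0,0,0,1],[0,0,0.09,0,0,0,1],[0,0,0.08,0,0,0,1],[0,0,0.06,0,0,0,1],[0,0,0.02,0,0,0,1],[0,0,0.01,0,0,0,1],[0,0,0,0,0,0,1]]]'
python3 - <<'E'
from h import *
plan([.528,-.293,.0183-TOFF],tool_flat(-.30)); print(get_state()['force'])
E
python3 -m inch '[[[0,0,0.006,0,0,0,1],[0,0,0.006,0,0,0,1],[0,0,0,0,0,0,1]]]'
python3 - <<'E'
from h import *
plan([.528,-.293,.0183-TOFF],tool_flat(-.30)); print(get_state()['force'])
E
```

```text
t: 11.5
eef_pos: [0.5316, -0.291, 0.0022]
ee_rot: [3.14, 0.001, -0.3]
force: [-0.0, 0.4, -2.4]
width: 0.0179
shift [-0.0057  0.0059  0.0297] rows>= 1.0 turn [0.0006 0.0003 0.0001] rows>= 1.0 mm [-2.8  2.9 14.9] deg [0.1  0.05 0.02]
[-0.01292741  0.38317331 -2.40444694]
t: 11.8
eef_pos: [0.5311, -0.2913, -0.0038]
ee_rot: [3.14, 0.0, -0.301]
force: [-0.2, 0.7, -2.9]
width: 0.0177
shift [-0.0049  0.0051  0.0178] rows>= 1.0 turn [ 0.0004  0.0002 -0.0002] rows>= 1.0 mm [-2.5  2.6  8.9] deg [ 0.08  0.03 -0.03]
[-0.171305    0.73194999 -2.89298822]
```

```bash
python3 -m inch '[[[0,0,0.006,0,0,0,1],[0,0,0.005,0,0,0,1],[0,0,0.003,0,0,0,1],[0,0,0,0,0,0,1]]]'
python3 - <<'E'
from h import *
plan([.528,-.293,.0183-TOFF],tool_flat(-.30)); print(get_state()['force'])
E
```

```text
t: 12.2
eef_pos: [0.5306, -0.2912, -0.0117]
ee_rot: [3.14, 0.002, -0.3]
force: [0.2, 0.9, -3.5]
width: 0.0176
shift [-0.004   0.0049  0.002 ] rows>= 1.0 turn [ 0.0005  0.0006 -0.0002] rows>= 1.0 mm [-2.   2.5  1. ] deg [ 0.09  0.12 -0.03]
[ 0.1803893   0.87735307 -3.5159417 ]
```

```bash
python3 -m inch '[[[0,0,0.002,0,0,0,1],[0,0,0.002,0,0,0,1],[0,0,0,0,0,0,1]]]'
python3 -m inch '[[[0,0,0.002,0,0,0,1],[0,0,0,0,0,0,1]]]'
```

```text
t: 12.5
eef_pos: [0.531, -0.2913, -0.0133]
ee_rot: [3.14, 0.001, -0.3]
force: [-0.8, 0.1, -1.0]
width: 0.0181
t: 12.7
eef_pos: [0.531, -0.2913, -0.0134]
ee_rot: [3.14, 0.001, -0.3]
force: [-1.8, 1.5, 5.2]
width: 0.018
```

Contact is at 5 N. Releasing and retreating.

```bash
python3 -m inch '[[[0,0,-0.001,0,0,0,0.6],[0,0,0,0,0,0,0.55],[0,0,0,0,0,0,0.55],[0,0,0,0,0,0,0.55],[0,0,0,0,0,0,0.55],[0,0,-0.03,0,0,0,0.5],[0,0,-0.07,0,0,0,0.5],[0,0,-0.1,0,0,0,0.5],[0,0,-0.1,0,0,0,0.5],[0,0,-0.1,0,0,0,0.5],[0,0,-0.1,0,0,0,0.5],[0,0,0,0,0,0,0.5]]]'
python3 - <<'E'
from h import *
cv2.imwrite('pics/w9.png',grab_frame('wrist'))
cv2.imwrite('pics/t9.png',grab_frame('top'))
s=get_state();p=s['eef_pos'];R=Rpose(s); print(s['q'])
Rb=tool_flat(2.9147-2*np.pi); pb=np.array([.4806,.3237,p[2]]); plan(pb,R);
print('turn yaw', 2.9147-2*np.pi-s['ee_rot'][2])
E
```

```text
t: 13.9
eef_pos: [0.5347, -0.2927, 0.2447]
ee_rot: [3.139, -0.011, -0.3]
force: [-0.2, 0.1, -0.3]
width: 0.044
[-1.77923319e-01  2.19744503e-01 -7.85700928e-02  1.20448328e-03
 -1.27068745e+00  1.44788509e+00]
shift [-0.462  -1.1439 -0.0019] rows>= 13.0 turn [0. 0. 0.] rows>= 0.0 mm [-231. -572.   -1.] deg [0. 0. 0.]
turn yaw -3.068006676408486
```

View pics/w9.png

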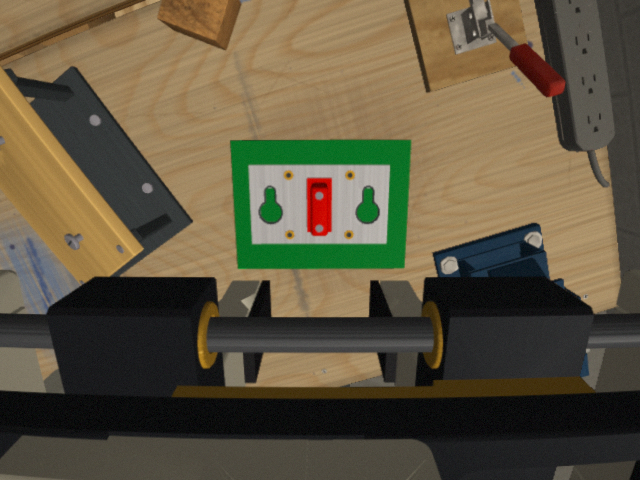

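View pics/t9.png

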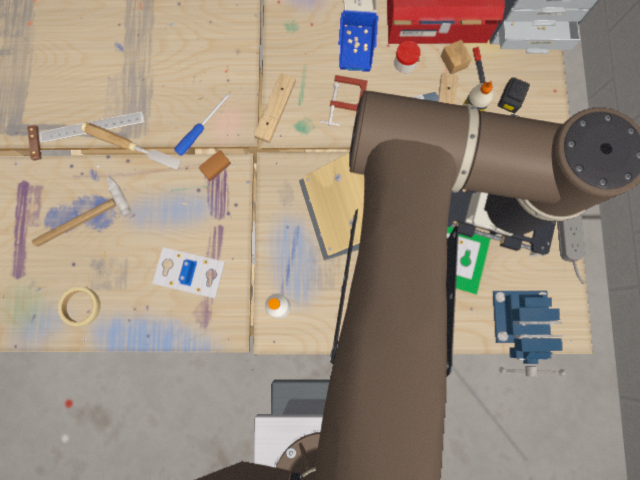

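Red lies centred on the mat (wrist view: plate at 249–391 × 165–244 inside the mat at 231–411 × 140–268). Now to blue.

```bash
python3 -m inch '[[[-0.02,-0.05,0,0,0,0,0.5],[-0.033,-0.0817,0,0,0,0,0.5],[-0.033,-0.0817,0,0,0,0,0.5],[-0.033,-0.0817,0,0,0,0,0.5],[-0.033,-0.0817,0,0,0,0,0.5],[-0.033,-0.0817,0,0,0,0,0.5],[-0.033,-0.0817,0,0,0,0,0.5],[-0.033,-0.0817,0,0,0,0,0.5],[-0.033,-0.0817,0,0,0,0,0.5],[-0.033,-0.0817,0,0,0,0,0.5],[-0.033,-0.0817,0,0,0,0,0.5],[-0.033,-0.0817,0,0,0,0,0.5],[-0.033,-0.0817,0,0,0,0,0.5],[-0.033,-0.0817,0,0,0,0,0.5],[-0.013,-0.0317,0,0,0,0,0.5],[0,0,0,0,0,0,0.5]]]'
python3 -m inch '[[[0,0,0,0,0,0.046,0.5],[0,0,0,0,0,0.046,0.5],[0,0,0,0,0,0.046,0.5],[0,0,0,0,0,0.046,0.5],[0,0,0,0,0,0.046,0.5],[0,0,0,0,0,0.046,0.5],[0,0,0,0,0,0.046,0.5],[0,0,0,0,0,0.046,0.5],[0,0,0,0,0,0.046,0.5],[0,0,0,0,0,0.046,0.5],[0,0,0,0,0,0.046,0.5],[0,0,0,0,0,0.046,0.5],[0,0,0,0,0,0.046,0.5],[0,0,0,0,0,0.046,0.5],[0,0,0,0,0,0.046,0.5],[0,0,0,0,0,0.046,0.5],[0,0,0,0,0,0.046,0.5],[0,0,0,0,0,0.046,0.5],[0,0,0,0,0,0.046,0.5],[0,0,0,0,0,0.046,0.5]]]'
python3 -m inch '[[[-0.05,0,0,0,0,0.046,0.5],[-0.02,0,0,0,0,0,0.5],[0,0,0,0,0,0,0.5]]]'
python3 - <<'E'
from h import *
s=get_state();print(s['q'])
plan([.4806,.3237,s['eef_pos'][2]],tool_flat(2.9147))
im=grab_frame('wrist');cv2.imwrite('pics/w10.png',im)
E
```

```text
t: 15.6
eef_pos: [0.4789, 0.3252, 0.2334]
ee_rot: [3.137, 0.003, -0.298]
force: [-0.2, -0.1, -0.5]
width: 0.0439
t: 17.6
eef_pos: [0.4797, 0.322, 0.2347]
ee_rot: [-3.139, -0.003, 3.086]
force: [0.6, -0.4, 0.6]
width: 0.044
t: 17.9
eef_pos: [0.5154, 0.3189, 0.2343]
ee_rot: [-3.138, -0.003, 2.949]
force: [-0.3, -0.4, -0.0]
width: 0.044
[ 8.75597192e-01  2.25305828e-01 -7.84273828e-02 -8.59905952e-04
 -1.27118075e+00 -2.63861272e+00]
shift [ 0.0701 -0.004   0.0002] rows>= 1.0 turn [-0.001  -0.0008  0.011 ] rows>= 1.0 mm [35.  -2.   0.1] deg [-0.19 -0.15  1.97]
```

View pics/w10.png

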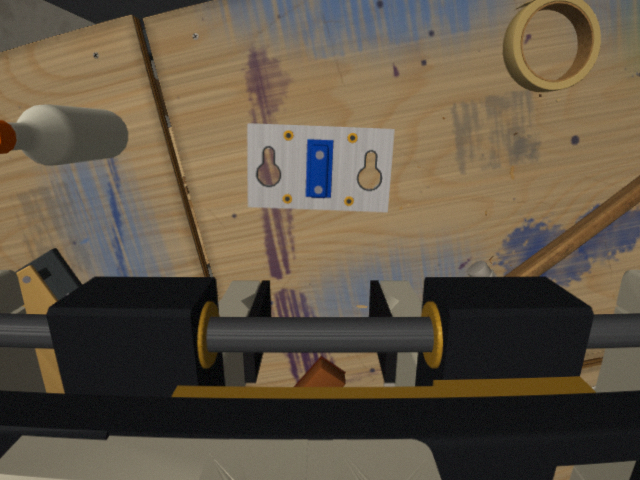

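The whole blue template is visible, with slots pointing image-up and the bar at (320,168). Enlarging for a fit.

```bash
python3 - <<'E'
import cv2
a=cv2.imread('pics/w10.png')
cv2.imwrite('pics/w10c.png',cv2.resize(a[115:225,240:402],None,fx=4.9,fy=4.9,interpolation=cv2.INTER_CUBIC))
E
```

```text
(no output)
```

View pics/w10c.png

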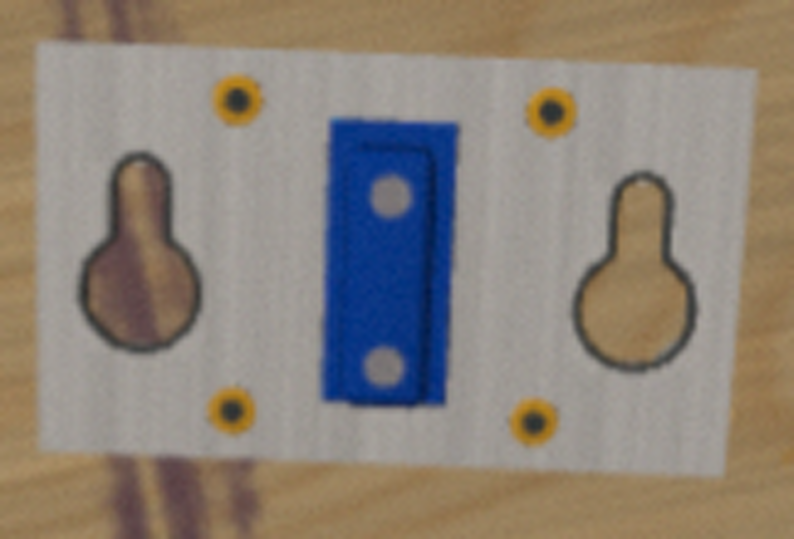

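```bash
python3 - <<'E'
from h import *
ci=camera_info('wrist')
uv=(np.array([(37,43),(757,70),(725,475),(41,452)])+.5)/4.9-.5+[240,115]
M=np.array([(45,78,5),(45,-78,5),(-45,-78,5),(-45,78,5)])/1e3
def f(p): return (proj(ci,M@Ro.from_euler('z',p[2]).as_matrix().T+[p[0],p[1],0])-uv).ravel()
r=least_squares(f,[.48,.324,2.91]);print(r.x,np.round(r.fun,2))
planT([r.x[0],r.x[1],.0153],tool_flat(r.x[2]))
E
```

```text
[0.48095947 0.32340605 2.91493769] [-0.2  -0.11  0.22 -0.3   0.15  0.36 -0.16  0.12]
shift [ 0.0666 -0.0032  0.5006] rows>= 6.0 turn [-0.0009 -0.0009  0.0109] rows>= 1.0 mm [ 33.3  -1.6 250.3] deg [-0.17 -0.16  1.97]
```

```bash
python3 -m inch '[[[0.0666,-0.0032,0,-0.0009,-0.0009,0.0109,0.55],[0,0,0.06,0,0,0,0.55],[0,0,0.09,0,0,0,0.55],[0,0,0.09,0,0,0,0.55],[0,0,0.08,0,0,0,0.55],[0,0,0.04,0,0,0,0.55],[0,0,0,0,0,0,0.55]]]'
python3 - <<'E'
from h import *
planT([.48096,.32341,.0153],tool_flat(2.91494)); print(get_state()['force'])
cv2.imwrite('pics/w11.png',grab_frame('wrist'))
E
```

```text
t: 18.65
eef_pos: [0.4797, 0.3232, 0.0524]
ee_rot: [-3.137, -0.002, 2.915]
force: [-0.5, -0.3, 0.2]
width: 0.0398
shift [-0.0027  0.0016  0.1361] rows>= 2.0 turn [-0.0014 -0.0006  0.0001] rows>= 1.0 mm [-1.3  0.8 68.1] deg [-0.24 -0.12  0.02]
[-0.54437021 -0.31729755  0.16538147]
```

View pics/w11.png

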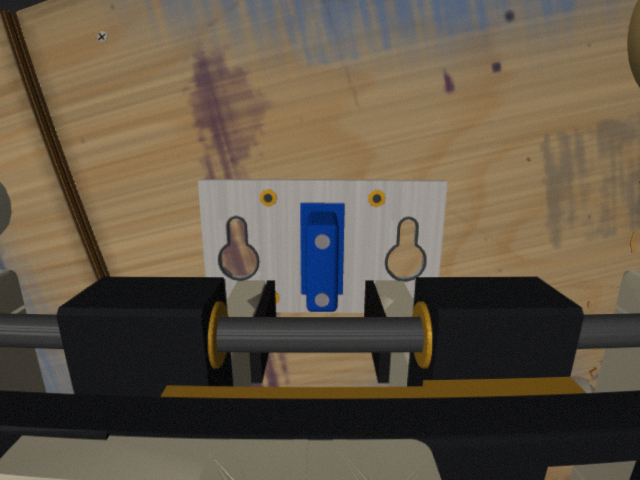

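```bash
python3 -m inch '[[[-0.0027,0.0016,0.05,-0.0014,-0.0006,0,0.55],[0,0,0.05,0,0,0,0.55],[0,0,0.02,0,0,0,0.55],[0,0,0.01,0,0,0,0.55],[0,0,0,0,0,0,0.55]]]'
python3 - <<'E'
from h import *
planT([.48096,.32341,.0153],tool_flat(2.91494)); print(get_state()['force'])
E
```

```text
t: 19.2
eef_pos: [0.4841, 0.3267, -0.0086]
ee_rot: [3.135, 0.004, 2.914]
force: [-0.5, 0.5, -1.3]
width: 0.0397
shift [ 0.0046 -0.0078  0.0141] rows>= 1.0 turn [ 0.0021  0.0012 -0.0002] rows>= 1.0 mm [ 2.3 -3.9  7. ] deg [ 0.37  0.21 -0.03]
[-0.46107676  0.45616437 -1.29205426]
```

```bash
python3 -m inch '[[[0.0,0.0,0.008,0.0,0.0,0,0.55],[0,0,0,0,0,0,0.55]]]'
python3 - <<'E'
from h import *
planT([.48096,.32341,.0153],tool_flat(2.91494)); print(get_state()['force'])
cv2.imwrite('pics/w12.png',grab_frame('wrist'))
planT([.48096,.32341,.0153],tool_flat(2.91494));
E
```

```text
t: 19.4
eef_pos: [0.4839, 0.3266, -0.0129]
ee_rot: [3.135, 0.003, 2.914]
force: [0.3, 0.0, 0.1]
width: 0.0394
shift [ 0.0043 -0.0076  0.0056] rows>= 1.0 turn [ 0.0021  0.0011 -0.0003] rows>= 1.0 mm [ 2.2 -3.8  2.8] deg [ 0.39  0.2  -0.06]
[0.25733247 0.01182674 0.10276189]
shift [ 0.0043 -0.0074  0.0057] rows>= 1.0 turn [ 0.0021  0.0011 -0.0003] rows>= 1.0 mm [ 2.2 -3.7  2.8] deg [ 0.38  0.2  -0.05]
```

View pics/w12.png

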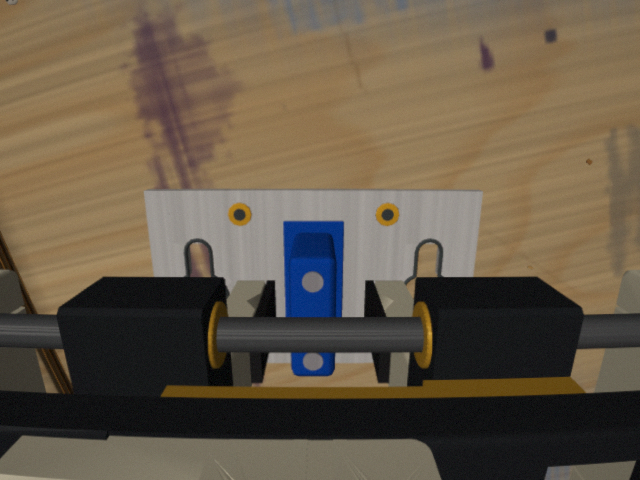

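The reading and picture agree: the bar is ~7 px left of the jaw centre. Correcting, then gripping.

```bash
python3 -m inch '[[[0.0043,-0.0075,0.004,0.0021,0.0011,0,0.55],[0,0,0,0,0,0,0.55]]]'
python3 - <<'E'
from h import *
planT([.48096,.32341,.0153],tool_flat(2.91494)); print(get_state()['force'])
E
```

```text
t: 19.65
eef_pos: [0.4804, 0.3228, -0.0155]
ee_rot: [-3.14, -0.001, 2.914]
force: [-0.0, -0.4, -0.1]
width: 0.0392
shift [-0.0008  0.0015  0.0005] rows>= 1.0 turn [-0.0004 -0.0002 -0.0004] rows>= 1.0 mm [-0.4  0.7  0.2] deg [-0.07 -0.04 -0.07]
[-0.00811901 -0.36851139 -0.05675138]
```

```bash
python3 -m inch '[[[0,0,0,0,0,0,1],[0,0,0,0,0,0,1],[0,0,0,0,0,0,1],[0,0,0,0,0,0,1],[0,0,0,0,0,0,1],[0,0,0,0,0,0,1]]]' 45
python3 - <<'E'
from h import *
s=get_state();planT([.48096,.32341,.0153],tool_flat(2.91494)); print(s['force'],s['width'])
cv2.imwrite('pics/w13.png',grab_frame('wrist'))
E
```

```text
t: 20.25
eef_pos: [0.4808, 0.3233, -0.0154]
ee_rot: [-3.141, -0.0, 2.914]
force: [0.1, 0.1, 0.4]
width: 0.0177
shift [-0.0002  0.0004  0.0006] rows>= 1.0 turn [-0.0002 -0.0001 -0.0003] rows>= 1.0 mm [-0.1  0.2  0.3] deg [-0.03 -0.01 -0.06]
[0.10745052 0.1102561  0.37742959] 0.017725920988150998
```

View pics/w13.png

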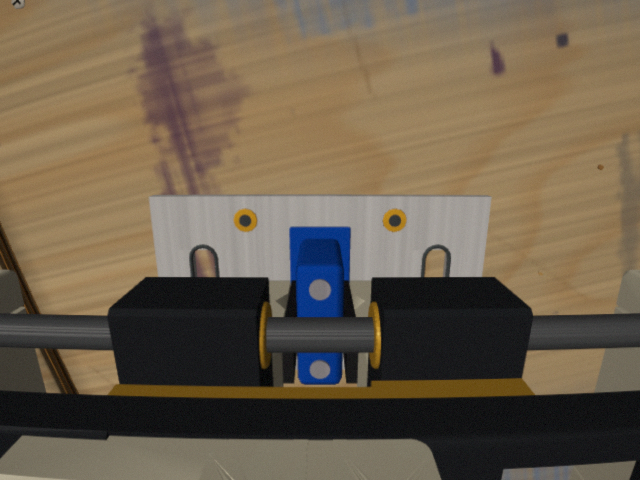

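Blue gripped at 17.7 mm. Compared with the red grasp, the rivets sit ~3.5 px and the plate rings ~2 px further up, so blue is ~1.1 mm further along tool +x. I'll compensate for that.

```bash
python3 -m inch '[[[0,0,-0.01,0,0,0,1],[0,0,-0.03,0,0,0,1],[0,0,-0.08,0,0,0,1],[0,0,-0.1,0,0,0,1],[0,0,-0.1,0,0,0,1],[0,0,-0.1,0,0,0,1],[0,0,-0.08,0,0,0,1],[0,0,-0.02,0,0,0,1],[0,0,0,0,0,0,1]]]'
python3 - <<'E'
from h import *
h=np.load('home.npz');RH=Ro.from_euler('xyz',h['r']).as_matrix()
s=get_state();p=s['eef_pos'];R=Rpose(s);plan(p,RH)
tgt=h['p']+RH@[.0229,0,-.10]; print(tgt,p); plan(tgt,RH,(p,RH)); print(s['force'],s['width'])
E
```

```text
t: 21.2
eef_pos: [0.4811, 0.3237, 0.2464]
ee_rot: [3.139, 0.001, 2.914]
force: [-0.6, 0.3, -2.1]
width: 0.0177
shift [0. 0. 0.] rows>= 0.0 turn [ 0.2034  0.1166 -0.6439] rows>= 15.0 mm [0. 0. 0.] deg [  36.61   21.   -115.91]
[ 0.62405412 -0.01576885  0.16714153] [0.48112295 0.32367568 0.24638414]
shift [ 0.5099 -0.0712  0.5501] rows>= 8.0 turn [0. 0. 0.] rows>= 0.0 mm [255.  -35.6 275.1] deg [0. 0. 0.]
[-0.56856834  0.32819472 -2.09095184] 0.0176699092978331
```

```bash
python3 -m inch '[[[0,0,0,0.0127,0.0073,-0.0402,1],[0,0,0,0.0127,0.0073,-0.0402,1],[0,0,0,0.0127,0.0073,-0.0402,1],[0,0,0,0.0127,0.0073,-0.0402,1],[0,0,0,0.0127,0.0073,-0.0402,1],[0,0,0,0.0127,0.0073,-0.0402,1],[0,0,0,0.0127,0.0073,-0.0402,1],[0,0,0,0.0127,0.0073,-0.0402,1],[0,0,0,0.0127,0.0073,-0.0402,1],[0,0,0,0.0127,0.0073,-0.0402,1],[0,0,0,0.0127,0.0073,-0.0402,1],[0,0,0,0.0127,0.0073,-0.0402,1],[0,0,0,0.0127,0.0073,-0.0402,1],[0,0,0,0.0127,0.0073,-0.0402,1],[0,0,0,0.0127,0.0073,-0.0402,1],[0,0,0,0.0127,0.0073,-0.0402,1],[0,0,0,0,0,0,1]]]'
python3 - <<'E'
from h import *
h=np.load('home.npz');RH=Ro.from_euler('xyz',h['r']).as_matrix()
s=get_state()
tgt=h['p']+RH@[.0229,0,-.10]; plan(tgt,RH); print(s['force'],s['width'],s['q'])
E
```

```text
t: 22.9
eef_pos: [0.4794, 0.3225, 0.2418]
ee_rot: [3.135, -0.616, -1.264]
force: [-0.7, -0.9, -2.5]
width: 0.0177
shift [ 0.5113 -0.0749  0.5446] rows>= 8.0 turn [ 0.0016 -0.0019  0.0019] rows>= 1.0 mm [255.7 -37.5 272.3] deg [ 0.29 -0.34  0.34]
[-0.73715779 -0.87845224 -2.53771752] 0.017661490575253798 [ 1.19422382  0.38984977 -0.14575078  0.36822794 -1.54331346 -0.99593349]
```

```bash
python3 -m inch '[[[0.03,-0.004,0.03,0.0016,-0.0019,0.0019,1],[0.055,-0.008,0.06,0,0,0,1],[0.055,-0.008,0.06,0,0,0,1],[0.055,-0.008,0.06,0,0,0,1],[0.055,-0.008,0.06,0,0,0,1],[0.055,-0.008,0.06,0,0,0,1],[0.055,-0.008,0.06,0,0,0,1],[0.055,-0.008,0.06,0,0,0,1],[0.055,-0.008,0.06,0,0,0,1],[0.0413,-0.0069,0.0346,0,0,0,1],[0,0,0,0,0,0,1],[0,0,0,0,0,0,1]]]'
python3 - <<'E'
from h import *
h=np.load('home.npz');RH=Ro.from_euler('xyz',h['r']).as_matrix()
s=get_state()
tgt=h['p']+RH@[.0229,0,-.10]; plan(tgt,RH); print(s['force'],s['width'],s['q'])
cv2.imwrite('pics/w14.png',grab_frame('wrist'))
im=grab_frame('scene');cv2.imwrite('pics/s14.png',cv2.resize(im[130:330,220:440],None,fx=3.5,fy=3,interpolation=cv2.INTER_CUBIC))
E
```

```text
t: 24.1
eef_pos: [0.6235, -0.0163, 0.1657]
ee_rot: [-3.134, -0.606, -1.282]
force: [0.7, 1.0, -1.2]
width: 0.0178
shift [ 0.001  -0.0014 -0.0028] rows>= 1.0 turn [ 0.0005  0.0013 -0.003 ] rows>= 1.0 mm [ 0.5 -0.7 -1.4] deg [ 0.08  0.23 -0.54]
[ 0.6702794   1.04776457 -1.18272446] 0.017767318264623737 [ 0.61440255  0.29767247 -0.55414811  0.67801878 -1.0438789  -0.77049625]
```

View pics/w14.png

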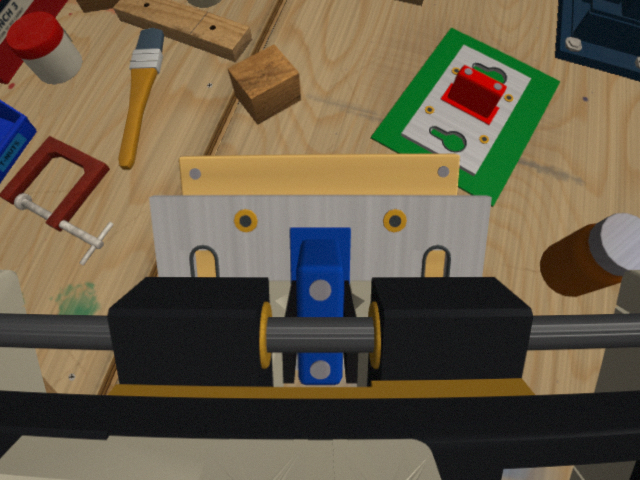

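View pics/s14.png

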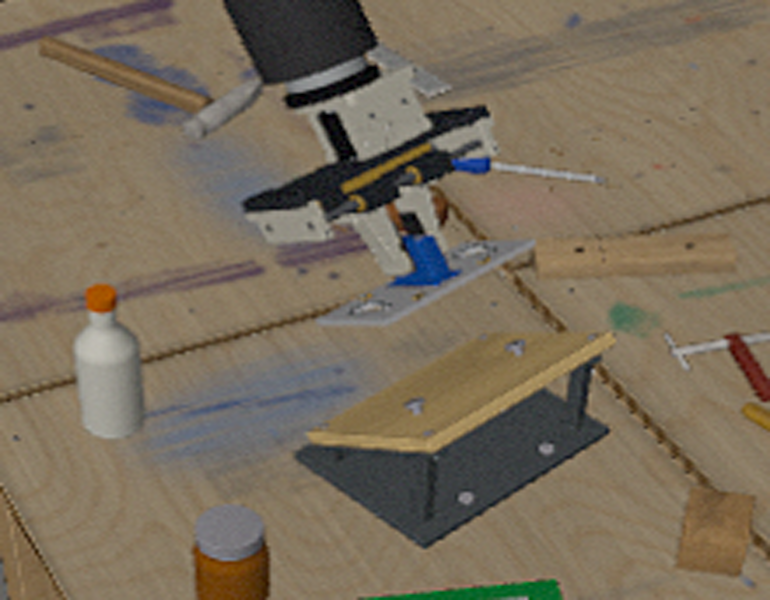

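Blue hangs the right way up, square above the empty studs. Approaching to 25 mm.

```bash
python3 -m inch '[[[0.001,-0.0014,0.04,0.0005,0.0013,-0.003,1],[0,0,0.06,0,0,0,1],[0,0,0.04,0,0,0,1],[0,0,0.0065,0,0,0,1],[0,0,0,0,0,0,1],[0,0,0,0,0,0,1]]]'
python3 - <<'E'
from h import *
h=np.load('home.npz');RH=Ro.from_euler('xyz',h['r']).as_matrix()
s=get_state()
tgt=h['p']+RH@[.0229,0,-.015]; plan(tgt,RH); print(s['force'],s['width'])
E
```

```text
t: 24.8
eef_pos: [0.6384, -0.0538, 0.108]
ee_rot: [-3.136, -0.61, -1.267]
force: [-0.5, 1.1, -2.2]
width: 0.0178
shift [0.0013 0.0047 0.0264] rows>= 1.0 turn [-0.0016 -0.0001  0.0009] rows>= 1.0 mm [ 0.7  2.4 13.2] deg [-0.29 -0.01  0.17]
[-0.53153383  1.09185144 -2.24747462] 0.017802191646811454
```

```bash
python3 -m inch '[[[0.0013,0.0047,0.02,-0.0016,0,0.0009,1],[0,0,0,0,0,0,1],[0,0,0,0,0,0,1]]]'
python3 - <<'E'
from h import *
h=np.load('home.npz');RH=Ro.from_euler('xyz',h['r']).as_matrix()
s=get_state()
tgt=h['p']+RH@[.0229,0,-.015]; plan(tgt,RH); print(s['force'],s['width'])
cv2.imwrite('pics/w15.png',grab_frame('wrist'))
im=grab_frame('top');cv2.imwrite('pics/t15.png',cv2.resize(im[130:270,260:400],None,fx=4.2,fy=4.2,interpolation=cv2.INTER_CUBIC))
E
```

```text
t: 25.1
eef_pos: [0.6373, -0.0617, 0.0993]
ee_rot: [-3.141, -0.611, -1.271]
force: [0.7, -0.9, -1.3]
width: 0.0178
shift [-0.0006 -0.0023  0.004 ] rows>= 1.0 turn [ 0.0006 -0.0001  0.    ] rows>= 1.0 mm [-0.3 -1.2  2. ] deg [ 0.11 -0.02  0.  ]
[ 0.71159947 -0.89144599 -1.26010602] 0.017795401744213013
```

View pics/w15.png

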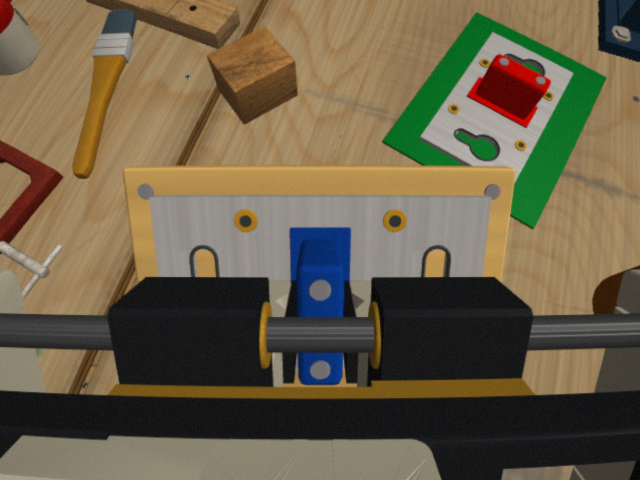

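View pics/t15.png

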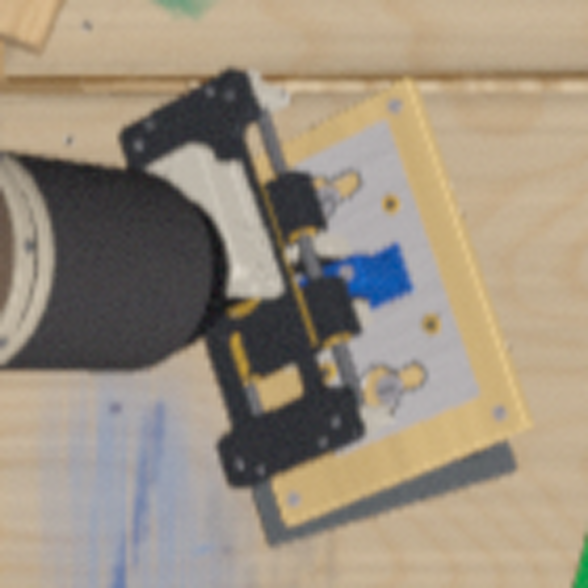

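Through the plate in the top view, the near stud head shows inside the wide end at (385,388), and the wrist view is centred. Pressing on.

```bash
python3 -m inch '[[[-0.0006,-0.0023,0.008,0.0006,0,0,1],[0,0,0.006,0,0,0,1],[0,0,0.006,0,0,0,1],[0,0,0,0,0,0,1]]]'
python3 - <<'E'
from h import *
h=np.load('home.npz');RH=Ro.from_euler('xyz',h['r']).as_matrix()
s=get_state()
tgt=h['p']+RH@[.0229,0,0]; plan(tgt,RH); print(s['force'],RH.T@s['force'],s['moment'],s['width'])
E
```

```text
t: 25.6
eef_pos: [0.6398, -0.0671, 0.0904]
ee_rot: [-3.14, -0.611, -1.27]
force: [-0.0, 0.9, -2.1]
width: 0.0176
shift [-0.     -0.0007  0.0127] rows>= 1.0 turn [ 0.0003 -0.0001  0.0001] rows>= 1.0 mm [-0.  -0.4  6.4] deg [ 0.05 -0.02  0.01]
[-0.02704722  0.90498883 -2.05767676] [-1.89428567 -0.23884374  1.18676259] [ 2.38589808  0.71518835 -0.01260026] 0.017609104633408448
```

```bash
python3 -m inch '[[[0,-0.0005,0.006,0,0,0,1],[0,0,0.004,0,0,0,1],[0,0,0.002,0,0,0,1],[0,0,0,0,0,0,1]]]'
python3 - <<'E'
from h import *
h=np.load('home.npz');RH=Ro.from_euler('xyz',h['r']).as_matrix()
s=get_state()
tgt=h['p']+RH@[.0229,0,0]; plan(tgt,RH); print(RH.T@s['force'],s['moment'],s['width'])
E
```

```text
t: 26.0
eef_pos: [0.6414, -0.0697, 0.0861]
ee_rot: [-3.139, -0.611, -1.271]
force: [-1.5, 1.3, -1.3]
width: 0.0175
shift [-0.      0.0007  0.0022] rows>= 1.0 turn [-0.0001 -0.0001  0.0001] rows>= 1.0 mm [-0.   0.3  1.1] deg [-0.02 -0.03  0.01]
[-2.11550604  1.03905862  0.11830318] [ 2.34960045  0.99705085 -0.25573051] 0.017484957585775836
```

```bash
python3 -m inch '[[[0,0,0.003,0,0,0,1],[0,0,0.002,0,0,0,1],[0,0,0,0,0,0,1]]]'
python3 - <<'E'
from h import *
h=np.load('home.npz');RH=Ro.from_euler('xyz',h['r']).as_matrix()
s=get_state()
tgt=h['p']+RH@[.0229,0,0]; plan(tgt,RH); print(RH.T@s['force'],s['moment'],s['width'])
E
```

```text
t: 26.3
eef_pos: [0.6416, -0.0699, 0.086]
ee_rot: [-3.137, -0.612, -1.27]
force: [-21.3, 17.8, 19.9]
width: 0.0179
shift [-0.0003  0.001   0.0019] rows>= 1.0 turn [-0.0008 -0.0004  0.0001] rows>= 1.0 mm [-0.2  0.5  0.9] deg [-0.15 -0.08  0.02]
[ -7.69756875  15.00412194 -29.72297719] [ 3.14021825  5.99359397 -3.47342528] 0.017880072017441292
```

```bash
python3 -m inch '[[[0,0,-0.003,0,0,0,1],[0,0,0,0,0,0,1]]]'
python3 - <<'E'
from h import *
h=np.load('home.npz');RH=Ro.from_euler('xyz',h['r']).as_matrix()
s=get_state()
tgt=h['p']+RH@[.0229,0,0]; plan(tgt,RH); print(RH.T@s['force'],s['moment'],s['width'])
cv2.imwrite('pics/w16.png',grab_frame('wrist'))
im=grab_frame('top');cv2.imwrite('pics/t16.png',cv2.resize(im[130:270,260:400],None,fx=4.2,fy=4.2,interpolation=cv2.INTER_CUBIC))
im=grab_frame('scene');cv2.imwrite('pics/s16.png',cv2.resize(im[190:310,280:420],None,fx=5.5,fy=5,interpolation=cv2.INTER_CUBIC))
E
```

```text
t: 26.5
eef_pos: [0.6416, -0.0698, 0.086]
ee_rot: [-3.138, -0.611, -1.27]
force: [-10.4, 9.3, 8.6]
width: 0.0177
shift [-0.0001  0.0012  0.0019] rows>= 1.0 turn [-0.0004 -0.0002  0.0001] rows>= 1.0 mm [-0.   0.6  1. ] deg [-0.08 -0.03  0.02]
[ -4.89266071   7.09863197 -13.91392811] [ 2.88278104  3.29893747 -1.62340409] 0.017723562302220358
```

View pics/w16.png

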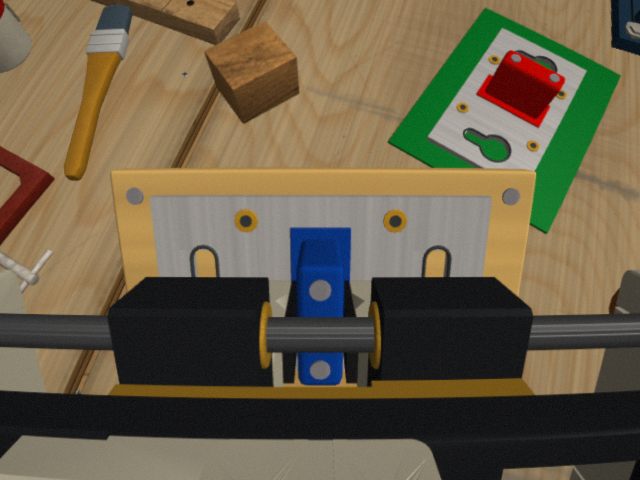

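View pics/s16.png

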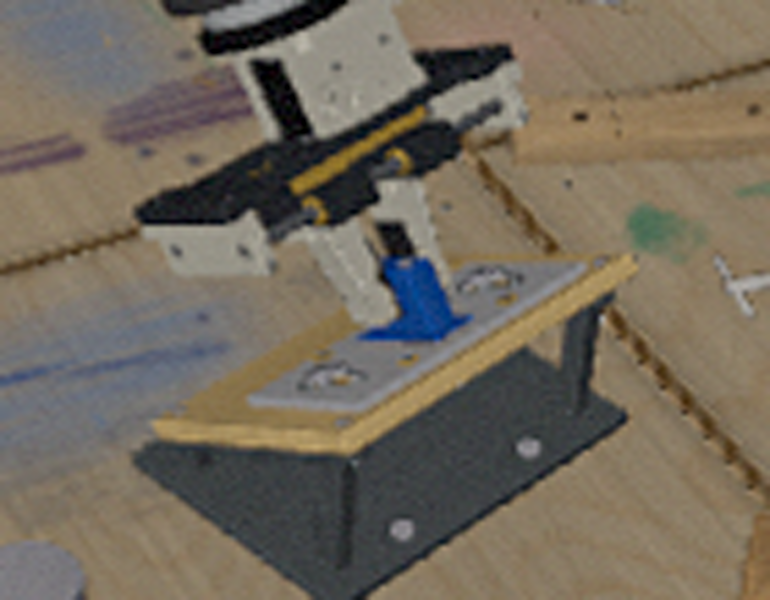

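View pics/t16.png

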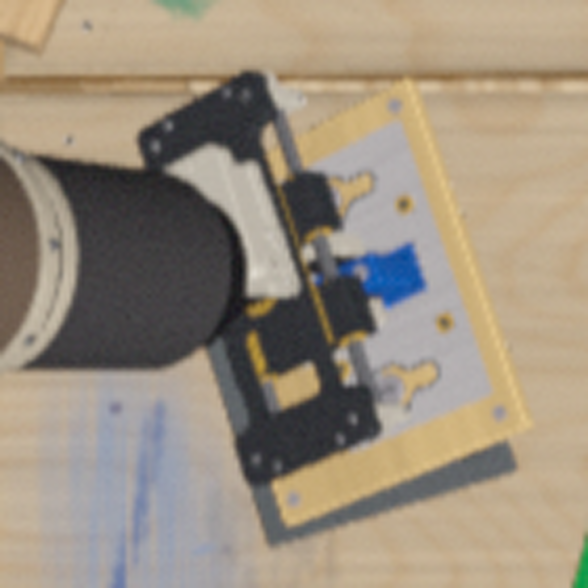

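The plate lies on the face with the heads through the wide ends. I'll ease the pressure and slide down.

```bash
python3 -m inch '[[[0,0.001,-0.002,0,0,0,1],[-0.01,0,0,0,0,0,1],[-0.01,0,0,0,0,0,1],[0,0,0,0,0,0,1]]]'
python3 - <<'E'
from h import *
h=np.load('home.npz');RH=Ro.from_euler('xyz',h['r']).as_matrix()
s=get_state()
plan(h['p']+RH@[-.0011,0,0],RH); print(RH.T@s['force'],s['moment'],s['width'])
E
```

```text
t: 27.05
eef_pos: [0.6385, -0.0616, 0.0799]
ee_rot: [-3.14, -0.611, -1.27]
force: [-2.8, 3.0, 1.4]
width: 0.0181
shift [-0.0268  0.      0.002 ] rows>= 1.0 turn [-0.0001 -0.0001  0.0003] rows>= 1.0 mm [-13.4   0.    1. ] deg [-0.02 -0.02  0.05]
[-2.18573952  1.75444776 -3.28835274] [ 2.52802426  1.28188981 -0.39530604] 0.01809842525651252
```

```bash
python3 -m inch '[[[-0.01,0,0,0,0,0,1],[-0.01,0,0,0,0,0,1],[-0.005,0,0,0,0,0,1],[0,0,0,0,0,0,1]]]'
python3 - <<'E'
from h import *
h=np.load('home.npz');RH=Ro.from_euler('xyz',h['r']).as_matrix()
s=get_state()
plan(h['p']+RH@[-.0011,0,0],RH); print(RH.T@s['force'],s['moment'],s['width'])
E
```

```text
t: 27.45
eef_pos: [0.6354, -0.0518, 0.0727]
ee_rot: [-3.139, -0.61, -1.27]
force: [-1.0, 3.5, -0.1]
width: 0.0177
shift [-0.0017 -0.0001  0.002 ] rows>= 1.0 turn [-0.0001  0.      0.0002] rows>= 1.0 mm [-0.8 -0.   1. ] deg [-0.02  0.    0.04]
[-2.97828442 -0.06748344 -2.01655217] [ 2.43103514  1.00870491 -0.19099358] 0.017652646908021465
```

```bash
python3 -m inch '[[[-0.002,0,0,0,0,0,1],[0,0,0,0,0,0,1]]]'
python3 - <<'E'
from h import *
h=np.load('home.npz');RH=Ro.from_euler('xyz',h['r']).as_matrix()
s=get_state()
plan(h['p']+RH@[-.0011,0,0],RH); print(RH.T@s['force'],s['moment'],s['width'])
E
```

```text
t: 27.65
eef_pos: [0.6353, -0.0515, 0.0725]
ee_rot: [-3.139, -0.611, -1.271]
force: [-0.3, 1.8, 0.9]
width: 0.0177
shift [-0.0009 -0.0002  0.002 ] rows>= 1.0 turn [-0.0001 -0.0001  0.    ] rows>= 1.0 mm [-0.5 -0.1  1. ] deg [-0.01 -0.01  0.  ]
[-0.96305891 -0.23638637 -1.73290171] [ 1.9134699   0.72352098 -0.12581822] 0.017685618568143803
```

```bash
python3 -m inch '[[[-0.002,0,0,0,0,0,1],[0,0,0,0,0,0,1]]]'
python3 - <<'E'
from h import *
h=np.load('home.npz');RH=Ro.from_euler('xyz',h['r']).as_matrix()
s=get_state()
plan(h['p']+RH@[-.0011,0,0],RH); print(RH.T@s['force'],s['moment'],s['width'])
cv2.imwrite('pics/w17.png',grab_frame('wrist'))
E
```

```text
t: 27.85
eef_pos: [0.6351, -0.0513, 0.0724]
ee_rot: [-3.139, -0.611, -1.271]
force: [2.4, -3.0, 3.6]
width: 0.0175
shift [-0.0005 -0.0003  0.0021] rows>= 1.0 turn [ 0.     -0.0004 -0.0002] rows>= 1.0 mm [-0.2 -0.1  1. ] deg [ 0.01 -0.07 -0.03]
[ 4.96197933 -1.39067606 -0.93259313] [ 0.21709677 -0.21106038  0.23869713] 0.017461066770922365
```

View pics/w17.png

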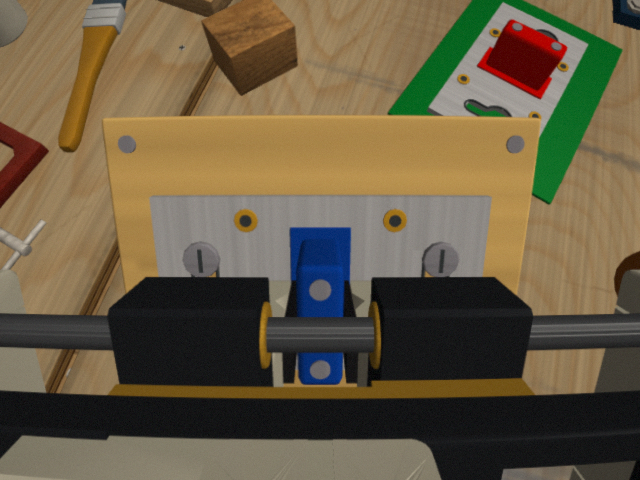

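The +x stop force is rising, and the stud-to-plate-edge spacing (64 px) matches the red home picture, so it is home. Releasing and backing off along the normal.

```bash
python3 -m inch '[[[0.001,0,0,0,0,0,0.7],[0,0,0,0,0,0,0.55],[0,0,0,0,0,0,0.55],[0,0,0,0,0,0,0.55],[0,0,-0.02,0,0,0,0.55],[0,0,-0.05,0,0,0,0.55],[0,0,-0.09,0,0,0,0.55],[0,0,-0.09,0,0,0,0.55],[0.04,0,-0.08,0,0,0,0.55],[0.04,0,-0.04,0,0,0,0.55],[0,0,0,0,0,0,0.55],[0,0,0,0,0,0,0.55]]]'
python3 - <<'E'
from h import *
s=get_state();print(s['force'])
im=grab_frame('wrist');cv2.imwrite('pics/w18.png',im)
cv2.imwrite('pics/t18.png',grab_frame('top'))
cv2.imwrite('pics/w18c.png',cv2.resize(im[165:325,215:425],None,fx=3.8,fy=3.7,interpolation=cv2.INTER_CUBIC))
E
```

```text
t: 29.1
eef_pos: [0.6127, 0.0194, 0.2474]
ee_rot: [-3.137, -0.609, -1.271]
force: [1.1, 0.3, -0.1]
width: 0.0394
[ 1.09429704  0.30706958 -0.09692933]
```

View pics/w18.png

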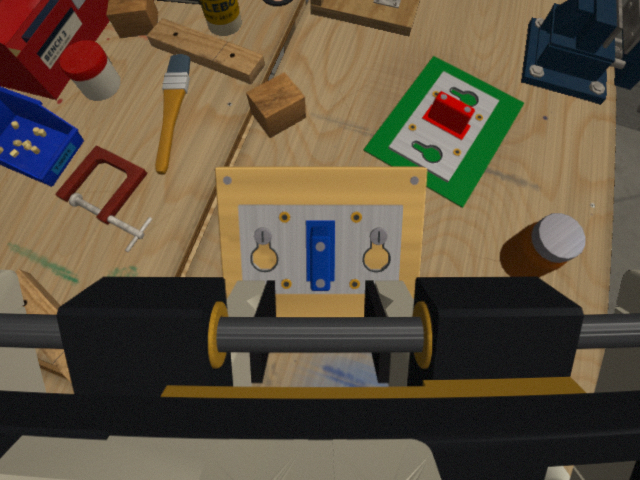

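View pics/w18c.png

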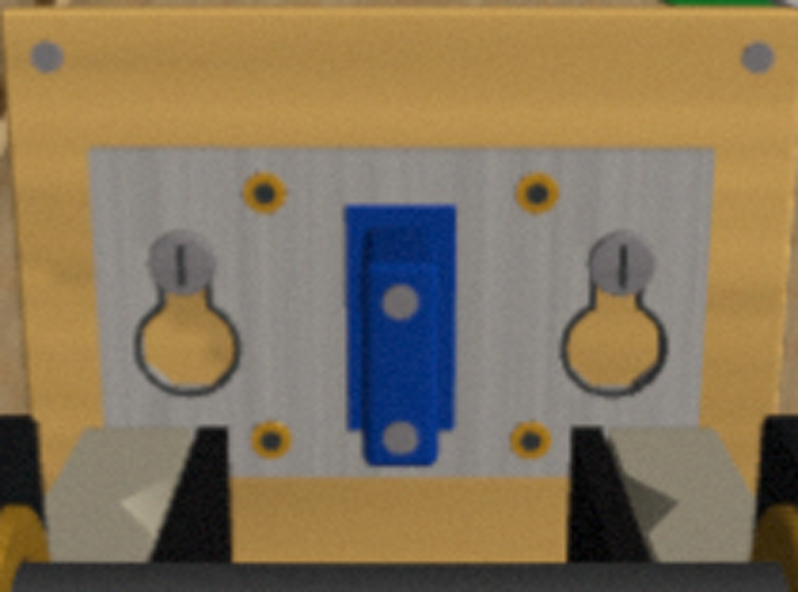

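View pics/t18.png

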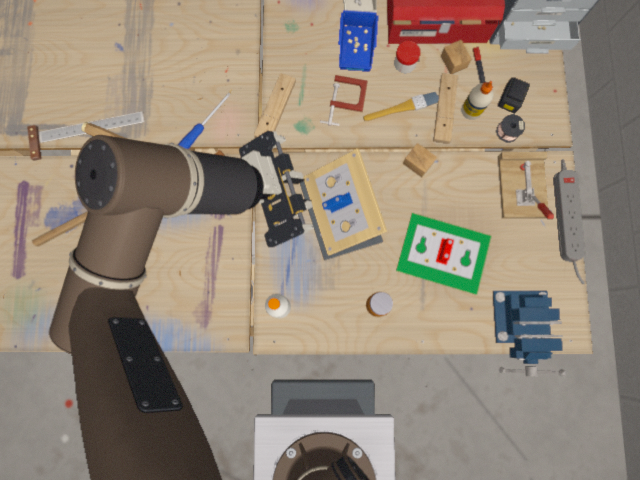

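Blue hangs as red did: the head-to-wide-end spacing is 21.5 mm apparent, against 21.2 for red at home. Red is centred on the mat, and the bottle (277,305), jar (380,303) and wood block (420,160) have not moved. The arm is clear, so I'm handing in.

```bash
python3 - <<'E'
from h import *
im=grab_frame('scene'); a=cv2.imread('pics/scene0.png')
# sanding block patch unchanged in scene view?
d=cv2.absdiff(im,a)[185:215,320:352]; print('sanding diff',d.mean(),d.max())
from station import job_done
print(job_done())
E
```

```text
sanding diff 5.142708333333333 65
the job is handed in; nothing more can be done
None
```

The job is handed in at about 29 s of the 72 s allowed. Red lies flat and released on the mat, and blue hangs home and released on the studs. `job_done()` reported no verdict.

**What I did:** I slid red up, lifted it off the studs and set it down on the mat at about 5 N contact. Then I gripped blue, pressed it over the stud heads and slid it down. I let go when the stop force rose to about 5 N.

**Last checks:**
- **Blue:** both stud heads sit at the narrow slot ends. The spacing from head to wide end was 21.5 mm apparent, against 21.2 mm when red hung home, and the plate looked flat on the face.
- **Red:** it appears centred on the mat in the top and wrist views.
- **Bystanders:** bottle, jar and wood block were at their starting pixels. The arm hid the sanding block in the last top view. I compared only its patch in the scene camera with the start picture (mean difference 5, highest 65 of 255), and I set no pass limit for that. I did not view the patch, so the sanding block is the least certain.

**What disagreed:**
- **Fingertip position:** the real fingertips lie about 31 mm behind the reported TCP. The first grasp on red therefore closed on nothing above the bar. I measured the offset in the pictures and used it from then on.
- **Scene camera:** it disagreed with the other two cameras by about 2 pixels, so I did not use it for positions.
- **Press on the studs:** pressing blue on briefly reached about 34 N at the wrist, including about 15 N sideways. I eased it before sliding.

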